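# Seat a copper roller in the V fixture, bring it to the stop and clamp it

### The arm

A 6-joint arm with a two-finger parallel gripper is mounted at the origin on the work surface. World frame = base frame: x ahead of the robot, y to its left, z up, the work surface at z = 0. Lengths are in m, angles in rad, forces in N, time in s.
With the tool pointing down it reaches from about 0.275 to 0.75 m from the base axis. Payload 10.2 kg.
Tool frame: the origin (TCP) lies at the very end of the fingers, on their centre line; the grasp point (between the pads) lies 19 mm behind it (bot.hold_point_z is the distance from the TCP to the grasp point, in m); z points along the fingers, y is the direction in which the jaws open and shut (so a half turn about z gives the same grasp; the last joint's range is limited). The gripper opens to 85 mm and grips with 20 to 120 N. Pads are 22 mm wide; open, the fingers measure 114 mm over their backs; the gripper's body (76 mm by 85 mm) begins 54 mm behind the grasp point. The pads swing forward as they close: fully open they stand 13 mm farther back than shut.
Start: joints at [-1.379, 0.313, 1.498, -0, 1.331, -0.223], TCP at [0.212, -0.48, 0.231] pointing down, gripper open.
Joint ranges: [-2.94, 2.94], [-0.97, 2.17], [0.19, 2.56], [-1.23, 4.37], [0.02, 3.11], [-2.88, 2.88]. Speed limits (rad/s): [2.39, 2.39, 3.01, 3.14, 3.14, 3.14].

### API

Orientations are given as a unit quaternion [x, y, z, w].
In Python, from workcell import get_state, cams, ticket, bot gives the robot as it stands.
- The arm moves only by the shell command python3 -m jog 'ROWS' [FORCE]. ROWS is JSON, a list of rows, each a list of 7 numbers: the shift along the world's x, y, z in cm, then the turn, a rotation vector about the world's x, y, z in rad, then the opening, from 0 (shut) to 1 (fully open). In form: [[x, y, z, wx, wy, wz, gripper], ...]. A call has 1 to 20 rows; each row is the pose to reach, as a shift and turn from the pose measured when the call began; what a row does not reach only later rows make up. A row lasts 1/8 s, in which the tool goes at most 62.5 mm and 10.7 degrees, less where a joint would pass 70% of its speed; a pose out of reach is approached as far as the arm can. A call with a gripper value outside its range is refused whole. The fingers move at their own pace and stop on an object; FORCE is the grip in N (left out, the last holds). Time passes only in rows, so rows that repeat a pose let the fingers close. It gives the time, the measured TCP pose, the force and the opening at its end, in the units of the state.
- get_state(): the state, without advancing time (a new reading comes with each control period).
- cams.grab_frame(name): name is "scene" or "top" or "wrist"; returns (picture, depth): 400x640x3 uint8, blue, green, red; 400x640 float32, m along the optical axis (not along the pixel's ray), 0 where there is no reading.
- cams.calibration(name): a dict with "mtx" (3x3 intrinsics, pixels), "origin" and "rotation" of the camera in the world. Camera axes: x right, y down, z forward; pixel columns grow to the right and rows downward; lengths in m; the calibration is good to about 2 mm. The wrist camera is an equidistant fisheye: a pixel r from the principal point sees the ray r / f radians off the axis. A picture is of the moment at which its call begins: read the wrist's pose just before it. calibration takes no time and is no camera call; for the wrist camera it gives the pose at the moment of the call.
- ticket.finish_job(): hands the job in, once; it reports no verdict.
The state is a dict: "t": time; "joint_positions": joint angles; "joint_velocities": joint speeds; "joint_efforts": joint torques, N m; "eef_pos": TCP position; "tcp_rot": TCP orientation; "force": force on the tool from outside, world axes, zero at the start; "ft_torque": the same for the moment, N m; "finger_gap": finger opening in m.
Only numpy, scipy, OpenCV 4.12 (cv2) and the standard library are available. Lean on these libraries where they do the work, as an engineer would, in place of code of your own. Each camera call takes 0.05 s, during which the arm holds its last target.

### The job

Lift the copper roller out of the transfer rack and lower it gently into the two V's of the clamping fixture, a little short of the orange end stop, so that it settles level and centred; do not let it drop. Then, with the roller lying in the V's, slide it gently lengthwise until its shaft end just meets the sprung stop, leave it touching there, and swing the red clamp down by its black handle until the sprung foot is firmly squeezed on the shaft, but not bottomed out. Leave everything else where it is.

Things in the scene. Friction and masses are not known exactly. Their poses are not given: they have to be found in the camera images.
- roller: the roller to load: copper-coated barrel 50 mm in diameter, 90 mm long, in the middle of a bare steel shaft 24 mm in diameter, 240 mm long overall; both ends alike; 0.4 to 0.75 kg. Origin on its axis at mid-length; its y axis is the roller's axis. It lies in blue V rests of the rack, axis 62 mm above the table; grasp the barrel across, from above, at mid-length
- black_roller: a second roller of the same sizes with a black rubber barrel, in the other place of the rack; leave it alone. Origin and axes as for the copper roller
- rack: white and blue transfer rack, 190 x 210 mm, fixed to the table; its two places lie side by side, 110 mm apart (at x = -55 and +55 mm), rollers along its y axis; either place may hold the copper roller. Origin at the middle of its underside
- fixture: clamping fixture fixed to the table: grey base plate (x -75 to +115 mm, y -115 to +185 mm, 12 mm thick). Origin at table height midway between two steel 90-degree V supports at y = -85 and +85 mm (24 mm long each); the V's line is the y axis at x = 0. V's are 42 mm wide at the top; a seated shaft stands 8 mm proud of the rims. The V's sit on stiff springs (they sink 1 mm per 8 N, 6 mm at most). Steel friction about 0.6
- v_mid (a point): point on the fixture midway between the V's, 75 mm above the table. The supports' height was set by hand and is not measured: a seated roller's axis lies 0 to 20 mm above this point, so find it by feel. Between the supports the barrel has room to lie with its middle up to 26 mm either way along the V's; beneath it is only a 24 mm wide bar, 34 mm under the seated axis
- v_stop_end (a point): point fixed on the fixture, on the V's middle line, 120 mm from v_mid towards +y (same height). The orange end stop (sprung pad 16 mm across, gives 1 mm per 3 N, in line with the seated shaft) was set by hand: its free face is anywhere from 10 mm before to 10 mm beyond this point, not measured. It must not be pushed in far. Set the roller down with its middle about 16 mm to the -y side of v_mid
- clamp_arm (a joint): angle of the red clamp arm (rad): 0 level, positive raised; starts nearly upright at 1.25 to 1.45. The arm, 160 mm long, 16 mm wide, is hinged on blue posts on the fixture's +x side and swings down towards -x, across the shaft over the +y V. Its stiff hinge (0.9 N m friction) stays where it is left; moving the handle takes some 6 to 12 N. Clamped, it is within 0.2 rad of level
- clamp_handle (a point): point to take on the black round handle bar at the arm's end: bar 14 mm diameter, 60 mm long along the fixture's y; this point is on its axis, 160 mm from the hinge axis and 28 mm to the +y side of the arm's mid-plane, so that 20 mm of bar is free on either side of it. Can be gripped from above and swung down along its arc; the bar may turn in the fingers
- clamp_hinge (a point): point on the hinge axis of the clamp arm, in the arm's mid-plane (fixture x = 85, y = 85 mm, 115 mm above the table)
- clamp_foot (a joint): how far the spring of the clamp's black rubber foot is squeezed (m): 0 free, 0.009 bottomed out; 2 N to start it and 1 N more per mm. The foot hangs under the arm 85 mm from the hinge; its pad (14 x 18 mm) is 22 mm below the arm's middle line when free. Firmly squeezed is about half of its travel
- bottle: white closed bottle, 60 mm diameter, 170 mm high; bystander, origin at the middle of its foot
- wrench: steel wrench lying on the table; bystander, leave alone
- screwdriver: screwdriver lying on the table near the robot; bystander, leave alone
- bearing_a: steel bearing ring, 52 mm diameter, 15 mm high, in the green tray; bystander
- bearing_b: another such ring in the green tray; bystander
- jar: amber jar with a black cap, 64 mm diameter, 70 mm high; bystander
Things that resemble listed ones, but are neither listed nor needed, are in the scene too. What is shaped like the roller but yellow is not meant.

How it is judged:
On the way, in this order (a step that is already met when the one before it is completed fails the run):
1. the copper roller rests in both V's: level, within 4 mm of the V's middle line, bearing on the V's with at least 2 N, for 0.2 s (x of roller in the frame of fixture between -0.004 and 0.004 m and z of roller in the frame of fixture between 0.071 and 0.0975 m and angle between the y axis of roller and the y axis of fixture, either way round below 0.03 rad and contact force between roller and saddle above 2 N), for 0.2 s.
2. lying in the V's, the roller's shaft end is against the end stop with at least 1 N (x of roller in the frame of fixture between -0.004 and 0.004 m and z of roller in the frame of fixture between 0.071 and 0.0975 m and angle between the y axis of roller and the y axis of fixture, either way round below 0.03 rad and contact force between roller and saddle above 1 N and contact force between roller and stop above 1 N), for 0.05 s.
3. the clamp's foot is squeezed on the shaft by at least 1.5 mm (x of roller in the frame of fixture between -0.004 and 0.004 m and z of roller in the frame of fixture between 0.071 and 0.0975 m and angle between the y axis of roller and the y axis of fixture, either way round below 0.03 rad and distance between roller and stop_pad_c0 below 0.126 m and value of joint clamp_foot above 0.0015 m), for 0.2 s.
At the end, for the whole second after the job is handed in: the copper roller at rest in both V's (axis within 4 mm of their middle line and 0.03 rad of their direction), shaft end no more than 2 mm from the stop, foot squeezed on the shaft by 1.5 to 8.2 mm, all other things within 15 mm of where they were (all of step 3 and value of joint clamp_foot below 0.0082 m and linear speed of roller below 0.01 m/s and contact force between roller and saddle above 2 N); the robot touches nothing.
It fails at once if the roller is pressed, knocked or dropped into the V's with more than 40 N (summed over the V faces) (contact force between roller and saddle above 40 N).
It fails at once if the roller is pushed against the end stop with more than 12 N (contact force between roller and stop above 12 N).
It fails at once if the roller is let fall into the V's: it moves faster than 0.25 m/s with its axis over the V's and less than 105 mm above the table (linear speed of roller above 0.25 m/s and horizontal distance between roller and v_mid below 0.03 m and z of roller in the frame of fixture below 0.105 m).
It fails at once if the clamp's foot is bottomed out (more than 8.2 mm of its 9 mm) (value of joint clamp_foot above 0.0082 m).
It fails at once if the black roller or another bystander has moved more than 15 mm (distance of any of black_roller, bottle, wrench, screwdriver, bearing_a, bearing_b, jar from where it was at the start of the episode above 0.015 m).
It also fails if it takes over 72 s, if anything falls off the work surface, if the arm or the gripper's body presses on something with over 40 N, if the wrist force passes 120 N, or if a joint passes its speed limit or range.

## Working session

There is one attempt and no reset: what is moved stays moved. The work goes in short steps, Python scripts to look and compute and a shell command to move; the robot and the scene stay as the last step left them, time stands still between calls to the robot, and variables do not carry over. Pictures are saved under pics/ and viewed, and the job is handed in when it is done.

```bash
ls; mkdir -p pics; cat > h.py <<'E'
import numpy as np, cv2
from workcell import get_state, cams, ticket, bot
def px2w(cal,u,v,d):
    K=np.array(cal["mtx"]);R=np.array(cal["rotation"]);o=np.array(cal["origin"])
    u=np.asarray(u,float);v=np.asarray(v,float);d=np.asarray(d,float)
    p=np.stack([(u-K[0,2])/K[0,0]*d,(v-K[1,2])/K[1,1]*d,d],-1)
    return p@R.T+o
def ray(cal,u,v,z):
    a=px2w(cal,u,v,1.0);o=np.array(cal["origin"]);r=a-o
    return o+r*((z-o[2])/r[...,2:3])
def w2px(cal,P):
    K=np.array(cal["mtx"]);R=np.array(cal["rotation"]);o=np.array(cal["origin"])
    c=(np.asarray(P)-o)@R; return np.stack([c[...,0]/c[...,2]*K[0,0]+K[0,2],c[...,1]/c[...,2]*K[1,1]+K[1,2]],-1)
E
python3 - <<'E'
from h import *
np.set_printoptions(precision=4,suppress=True)
for n in ["scene","top"]:
    im,d=cams.grab_frame(n); cv2.imwrite(f"pics/{n}0.png",im); np.save(f"{n}0.npy",d)
    c=cams.calibration(n); print(n,c)
s=get_state(); print({k:s[k] for k in s}); print(bot.hold_point_z)
E
```

```text
pics
scene {'mtx': array([[387.8117,   0.    , 311.2785],
       [  0.    , 387.8117, 201.6925],
       [  0.    ,   0.    ,   1.    ]]), 'origin': array([0.8734, 0.6781, 1.1991]), 'rotation': array([ 0.2479,  0.9193, -0.297 , -0.0724])}
top {'mtx': array([[441.3599,   0.    , 321.0125],
       [  0.    , 441.3599, 198.8245],
       [  0.    ,   0.    ,   1.    ]]), 'origin': array([ 0.3054, -0.0156,  1.3715]), 'rotation': array([ 0.714 , -0.6958,  0.0566, -0.0541])}
{'t': 0.1, 'joint_positions': array([-1.3794,  0.3134,  1.4984, -0.    ,  1.331 , -0.2234]), 'joint_velocities': array([-0.0008, -0.0004, -0.0005, -0.0001,  0.0018,  0.0007]), 'joint_efforts': array([  0.0021, -41.29  , -26.0142,  -0.0002,   0.0031,  -0.    ]), 'eef_pos': array([ 0.2115, -0.4802,  0.2308]), 'tcp_rot': array([ 0.9786,  0.2059,  0.    , -0.0006]), 'force': array([-0.0273,  0.875 ,  0.555 ]), 'ft_torque': array([ 0.0149, -0.0296,  0.0074]), 'finger_gap': 0.08551846656480772}
0.0187
```

Rotation is a quaternion; fix the helper.

```bash
sed -i 's/R=np.array(cal\["rotation"\])/R=Rotation.from_quat(cal["rotation"]).as_matrix()/; 1a from scipy.spatial.transform import Rotation' h.py; head -8 h.py
```

```text
import numpy as np, cv2
from scipy.spatial.transform import Rotation
from workcell import get_state, cams, ticket, bot
def px2w(cal,u,v,d):
    K=np.array(cal["mtx"]);R=Rotation.from_quat(cal["rotation"]).as_matrix();o=np.array(cal["origin"])
    u=np.asarray(u,float);v=np.asarray(v,float);d=np.asarray(d,float)
    p=np.stack([(u-K[0,2])/K[0,0]*d,(v-K[1,2])/K[1,1]*d,d],-1)
    return p@R.T+o
```

View pics/scene0.png

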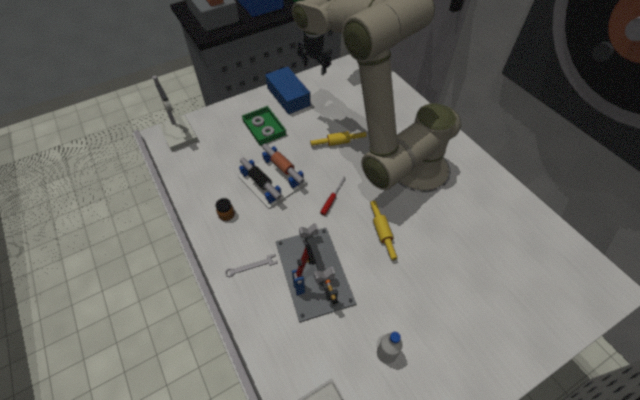

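View pics/top0.png

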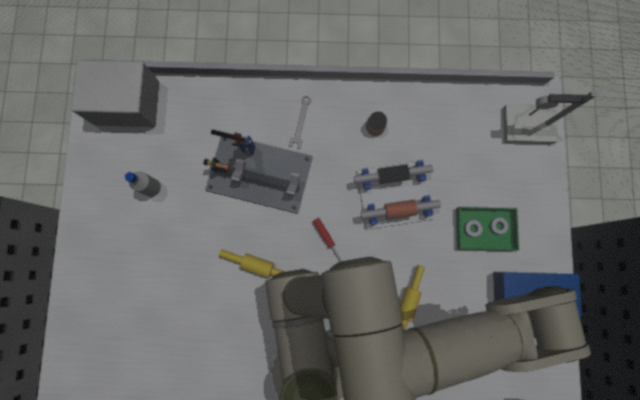

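The top view shows the copper roller at (400,210) and the black roller at (394,174), both in the rack. The yellow look-alikes are at (250,264) and (412,297). The fixture is at (260,172), with the orange stop near (210,163) and the clamp handle near (228,135). The copper one fits the description; I'll confirm it in enlarged crops.

```bash
python3 - <<'E'
from h import *
im=cv2.imread("pics/top0.png")
a=cv2.resize(im[120:220,190:330],None,fx=5,fy=5,interpolation=cv2.INTER_CUBIC)
cv2.imwrite("pics/c1.png",cv2.convertScaleAbs(a,alpha=1.6))
a=cv2.resize(im[150:240,330:450],None,fx=5,fy=5,interpolation=cv2.INTER_CUBIC)
cv2.imwrite("pics/c2.png",cv2.convertScaleAbs(a,alpha=1.6))
im=cv2.imread("pics/scene0.png")
a=cv2.resize(im[215:325,265:365],None,fx=5,fy=5,interpolation=cv2.INTER_CUBIC)
cv2.imwrite("pics/c3.png",cv2.convertScaleAbs(a,alpha=1.6))
E
```

```text
(no output)
```

View pics/c1.png

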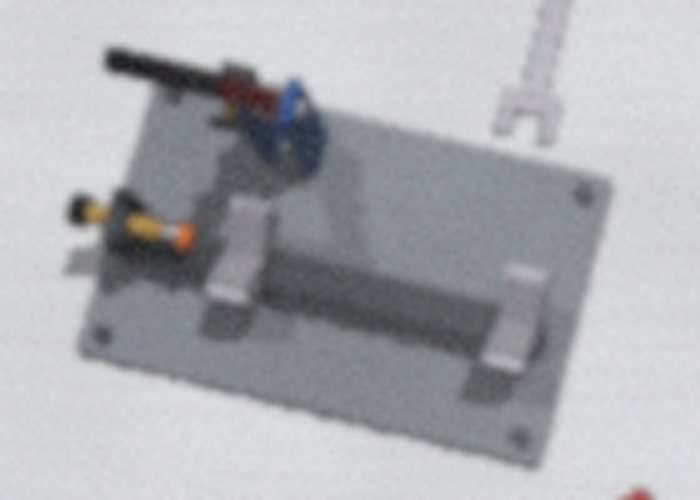

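View pics/c2.png

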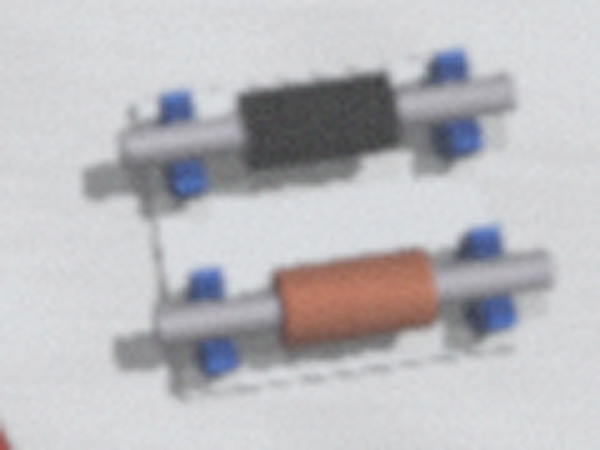

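View pics/c3.png

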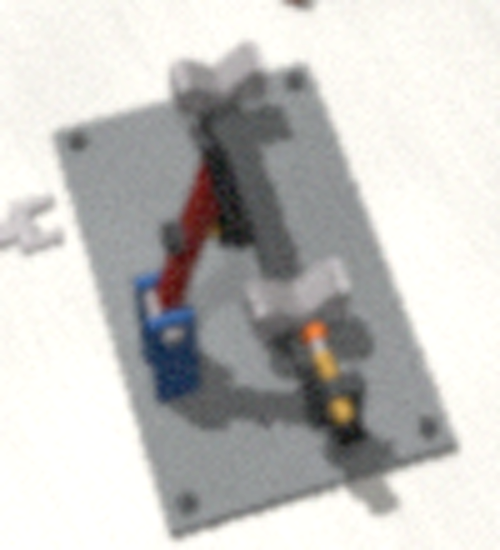

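```bash
cat > m.py <<'E'
from h import *
np.set_printoptions(precision=4,suppress=True)
im=cv2.imread("pics/top0.png");d=np.load("top0.npy");c=cams.calibration("top")
hsv=cv2.cvtColor(im,cv2.COLOR_BGR2HSV)
uu,vv=np.meshgrid(np.arange(640),np.arange(400))
P=px2w(c,uu,vv,d)
# copper
def win(u0,u1,v0,v1): m=np.zeros(d.shape,bool);m[v0:v1,u0:u1]=1;return m
cop=win(375,430,190,230)&(hsv[...,1]>90)&(hsv[...,0]<15)
blk=win(370,420,155,190)&(hsv[...,2]<75)
for n,m in (("cop",cop),("blk",blk)):
    cm=cv2.morphologyEx(m.astype(np.uint8),cv2.MORPH_OPEN,np.ones((3,3)))>0
    r=cv2.minAreaRect(np.argwhere(cm)[:,::-1].astype(np.float32))
    print(n,cm.sum(),r,"z quant",np.percentile(P[cm][:,2],[5,50,95]))
    box=cv2.boxPoints(r); print(ray(c,box[:,0],box[:,1],0.062), ray(c,*r[0],0.075))
# shafts in rack: high points
for n,w in (("cop",win(345,450,190,230)),("blk",win(340,440,155,192))):
    m=w&(P[...,2]>0.064)
    q=P[m]; b=np.r_[q[:,:2].mean(0)]; u,s,vt=np.linalg.svd(q[:,:2]-b,full_matrices=False)
    t=(q[:,:2]-b)@vt[0]; print(n,"centre by extent",b+vt[0]*(t.min()+t.max())/2,"len",np.ptp(t),"dir",vt[0],np.degrees(np.arctan2(vt[0][1],vt[0][0])))
# plate
m=win(195,320,125,220)&(abs(P[...,2]-0.012)<0.006)
m=cv2.morphologyEx(m.astype(np.uint8),cv2.MORPH_CLOSE,np.ones((5,5)))
m=m&(hsv[...,2]<150)
m=cv2.morphologyEx(m.astype(np.uint8),cv2.MORPH_OPEN,np.ones((3,3)))
pts=cv2.findNonZero(m); print(len(pts))
r=cv2.minAreaRect(pts); box=cv2.boxPoints(r);B=ray(c,box[:,0],box[:,1],0.012);print("plate px",box);print(B)
print(np.linalg.norm(np.roll(B,-1,0)-B,axis=1))
E
python3 m.py
```

```text
cop 370 ((401.1736145019531, 208.823974609375), (12.856172561645508, 29.569198608398438), 81.46923065185547) z quant [0.0761 0.0844 0.0893]Traceback (most recent call last):
  File "m.py", line 15, in <module>
    box=cv2.boxPoints(r); print(ray(c,box[:,0],box[:,1],0.062), ray(c,*r[0],0.075))
                                ~~~^^^^^^^^^^^^^^^^^^^^^^^^^^^
  File "h.py", line 10, in ray
    a=px2w(cal,u,v,1.0);o=np.array(cal["origin"]);r=a-o
  File "h.py", line 7, in px2w
    p=np.stack([(u-K[0,2])/K[0,0]*d,(v-K[1,2])/K[1,1]*d,d],-1)
    raise ValueError('all input arrays must have the same shape')
ValueError: all input arrays must have the same shape
```

```bash
sed -i 's/    p=np.stack/    u,v,d=np.broadcast_arrays(u,v,d)\n    p=np.stack/' h.py; python3 m.py
```

```text
cop 370 ((401.1736145019531, 208.823974609375), (12.856172561645508, 29.569198608398438), 81.46923065185547) z quant [0.0761 0.0844 0.0893]
[[ 0.4998 -0.2119  0.062 ]
 [ 0.5154 -0.2998  0.062 ]
 [ 0.477  -0.3052  0.062 ]
 [ 0.4615 -0.2177  0.062 ]] [ 0.4866 -0.2562  0.075 ]
blk 545 ((397.8769836425781, 174.01539611816406), (17.116792678833008, 41.67566680908203), 82.87498474121094) z quant [0.0109 0.0816 0.0893]
[[ 0.6113 -0.1828  0.062 ]
 [ 0.6308 -0.3087  0.062 ]
 [ 0.5782 -0.3147  0.062 ]
 [ 0.5589 -0.1895  0.062 ]] [ 0.5918 -0.2466  0.075 ]
cop centre by extent [ 0.4605 -0.1787] len 0.404645812423179 dir [-0.3024  0.9532] 107.59987142321764
blk centre by extent [ 0.5498 -0.1446] len 0.43641687411550506 dir [-0.4119  0.9112] 114.3268736592544
4622
plate px [[203.9967 191.7639]
 [223.9705 106.8754]
 [319.2262 129.2885]
 [299.2525 214.177 ]]
[[ 0.533   0.348   0.012 ]
 [ 0.8118  0.3023  0.012 ]
 [ 0.7452 -0.0063  0.012 ]
 [ 0.4703  0.0484  0.012 ]]
[0.2825 0.3157 0.2803 0.306 ]
```

Both crops confirm it: the copper barrel lies in the lower place and the black one in the upper place. I'll go above the copper roller, with the jaws across it, and look with the wrist camera.

```bash
python3 -m jog '[[5,4,4,0,0,0.18,1],[10,8,5,0,0,0.36,1],[15,12,5,0,0,0.54,1],[19,15,5,0,0,0.72,1],[23,18,5,0,0,0.9,1],[25,20,5,0,0,1.08,1],[27.5,22.4,5,0,0,1.26,1],[27.5,22.4,5,0,0,1.327,1],[27.5,22.4,5,0,0,1.327,1],[27.5,22.4,5,0,0,1.327,1]]'
python3 - <<'E'
from h import *
np.set_printoptions(precision=4,suppress=True)
c=cams.calibration("wrist");im,d=cams.grab_frame("wrist");cv2.imwrite("pics/w1.png",im);np.save("w1.npy",d);print(c)
import pickle;pickle.dump(c,open("w1.pkl","wb"))
im,d=cams.grab_frame("top");cv2.imwrite("pics/top1.png",im);np.save("top1.npy",d)
print(get_state()["joint_positions"],get_state()["force"])
E
```

```text
t: 1.35
eef_pos: [0.4863, -0.2565, 0.2806]
tcp_rot: [0.645, 0.764, -0.0, -0.001]
force: [-0.2, 0.1, -1.0]
finger_gap: 0.0857
{'mtx': array([[309.7069,   0.    , 316.7889],
       [  0.    , 309.7069, 198.2853],
       [  0.    ,   0.    ,   1.    ]]), 'origin': array([ 0.4746, -0.1871,  0.4223]), 'rotation': array([0.9867, 0.0835, 0.0107, 0.139 ])}
[-0.6983  0.3395  1.3328 -0.0007  1.4703 -0.8677] [0.167  0.4989 0.0799]
```

View pics/w1.png

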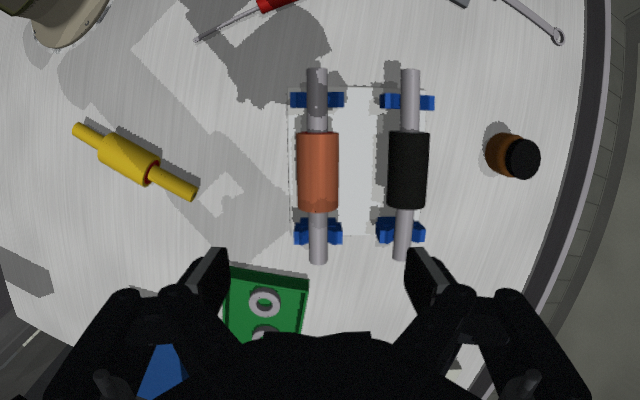

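```bash
cat >> h.py <<'E'
def fray(cal,u,v):
    K=np.array(cal["mtx"]);R=Rotation.from_quat(cal["rotation"]).as_matrix()
    dx=np.asarray(u,float)-K[0,2];dy=np.asarray(v,float)-K[1,2];r=np.hypot(dx,dy);th=r/K[0,0]
    s=np.where(r>1e-9,np.sin(th)/np.maximum(r,1e-9),1/K[0,0])
    return np.stack([dx*s,dy*s,np.cos(th)],-1)@R.T
def fpl(cal,u,v,z):
    r=fray(cal,u,v);o=np.array(cal["origin"]);return o+r*((z-o[2])/r[...,2:3])
E
cat > mw.py <<'E'
from h import *
import pickle,sys
np.set_printoptions(precision=4,suppress=True)
im=cv2.imread("pics/w1.png");c=pickle.load(open("w1.pkl","rb"));o=c["origin"]
hsv=cv2.cvtColor(im,cv2.COLOR_BGR2HSV)
def axis(mask,zc,name):
    n,l,st,_=cv2.connectedComponentsWithStats(mask.astype(np.uint8));k=1+np.argmax(st[1:,4]);m=l==k
    A=[]
    vs=np.unique(np.argwhere(m)[:,0]);print(name,st[k])
    for v in vs[4:-4]:
        us=np.argwhere(m[v])[:,0]
        r=fray(c,[us.min()-.5,us.max()+.5],[v,v]);r=r[0]/np.linalg.norm(r[0])+r[1]/np.linalg.norm(r[1])
        A.append(o+r*(zc-o[2])/r[2])
    A=np.array(A);b=A.mean(0);u,s,vt=np.linalg.svd(A-b,full_matrices=False);dr=vt[0]*np.sign(vt[0][1])
    print(" mid",b,"dir",dr,"yaw deg",np.degrees(np.arctan2(-dr[0],dr[1])))
    uc=[m[v].nonzero()[0].mean() for v in (vs[0],vs[-1])]
    e=fpl(c,uc,[vs[0]-.5,vs[-1]+.5],zc);print(" ends at axis height",e[0],e[1],"mid",e.mean(0),"len",np.linalg.norm(e[0]-e[1]))
cop=(hsv[...,1]>110)&(hsv[...,0]<12)&(hsv[...,2]>60); cop[:,:290]=0;cop[:,350:]=0
axis(cop,0.062,"cop")
e=fpl(c,[317,318],[68,264],0.062);print("shaft ends",e,e.mean(0),np.linalg.norm(e[0]-e[1]))
d=np.load("w1.npy");print("depth",d[170,318],d[100,345])
E
python3 mw.py
```

```text
cop [ 296  132   42   81 3195]
 mid [ 0.4863 -0.2575  0.062 ] dir [-0.1775  0.9841  0.    ] yaw deg 10.225807589120006
 ends at axis height [ 0.4773 -0.2101  0.062 ] [ 0.494  -0.3072  0.062 ] mid [ 0.4856 -0.2586  0.062 ] len 0.09852708404141983
shaft ends [[ 0.4656 -0.1368  0.062 ]
 [ 0.5079 -0.3773  0.062 ]] [ 0.4867 -0.257   0.062 ] 0.2441792783479485
depth 0.34108415 0.393016
```

Two views agree that the copper axis centre is about (0.4866, -0.257) with a yaw of 10.2°. The shaft measures 244 mm against the given 240. Next I descend and grasp.

```bash
python3 -m jog '[[0,0,-5,0,0,0.01,1],[0,0,-10,0,0,0.01,1],[0,0,-14,0,0,0.01,1],[0,0,-17,0,0,0.01,1],[0,0,-20,0,0,0.01,1],[0,0,-22,0,0,0.01,1],[0,0,-23.6,0,0,0.01,1],[0,0,-23.6,0,0,0.01,1]]'
python3 - <<'E'
from h import *
im,d=cams.grab_frame("scene");cv2.imwrite("pics/s2.png",cv2.resize(im[100:260,180:400],None,fx=3,fy=3))
E
```

```text
t: 2.45
eef_pos: [0.4859, -0.2564, 0.044]
tcp_rot: [0.641, 0.767, -0.0, -0.001]
force: [0.6, -0.0, 0.5]
finger_gap: 0.0855
```

View pics/s2.png

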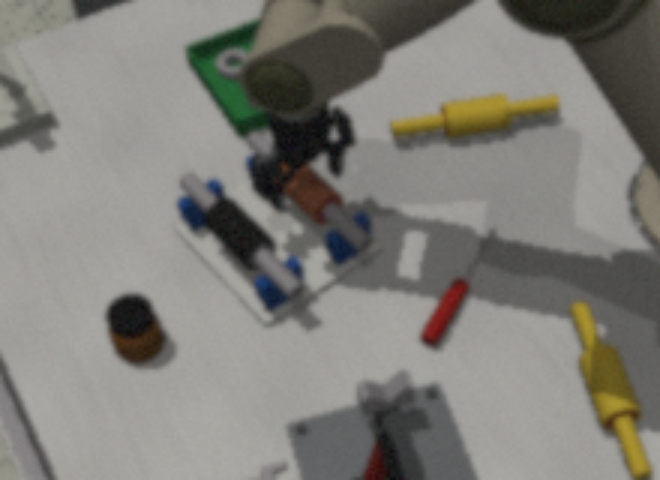

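The fingers straddle the copper barrel at its middle, around (300,180), and touch nothing. I'll close and lift a little.

```bash
python3 -m jog '[[0,0,0,0,0,0,0.5],[0,0,0,0,0,0,0.3],[0,0,0,0,0,0,0.3],[0,0,0,0,0,0,0.3],[0,0,0,0,0,0,0.3],[0,0,0,0,0,0,0.3]]' 60
```

```text
t: 3.25
eef_pos: [0.4866, -0.257, 0.046]
tcp_rot: [0.641, 0.768, -0.0, 0.0]
force: [-2.1, 1.3, 6.7]
finger_gap: 0.0487
```

```bash
python3 - <<'E'
from h import *
import subprocess
np.set_printoptions(precision=4,suppress=True)
im=cv2.imread("pics/top1.png");d=np.load("top1.npy");c=cams.calibration("top")
# plate edges by colour: gray dark vs white table, line fits on rays at z=.012
a=cv2.resize(im[110:225,190:330],None,fx=5,fy=5,interpolation=cv2.INTER_CUBIC)
cv2.imwrite("pics/c4.png",cv2.convertScaleAbs(a,alpha=1.8))
for u,v in [(312.4,156.6),(298,213.6),(206,190.4)]: print(ray(c,u,v,0.012))
E
```

```text
[0.6549 0.0129 0.012 ]
[0.472  0.0524 0.012 ]
[0.5375 0.342  0.012 ]
```

View pics/c4.png

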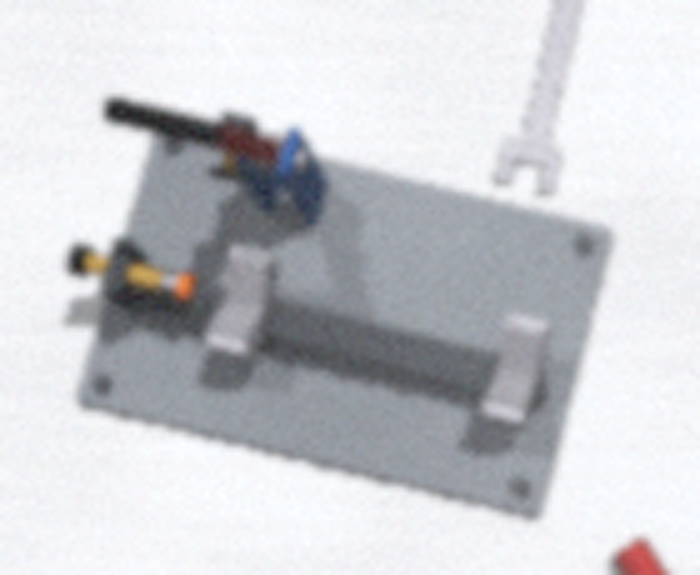

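```bash
python3 -m jog '[[0,0,0.5,0,0,0,0.3],[0,0,1.5,0,0,0,0.3],[0,0,3,0,0,0,0.3],[0,0,6,0,0,0,0.3],[0,0,10,0,0,0,0.3],[0,0,14,0,0,0,0.3],[0,3,18,0,0,0,0.3],[0,7,20,0,0,-0.08,0.3],[-1,12,21,0,0,-0.16,0.3],[-1,17,21,0,0,-0.24,0.3],[-2,22,21,0,0,-0.32,0.3],[-2,27,21,0,0,-0.398,0.3],[-2,31,21,0,0,-0.398,0.3],[-2,34,21,0,0,-0.398,0.3],[-2,34,21,0,0,-0.398,0.3],[-2,34,21,0,0,-0.398,0.3]]'
python3 - <<'E'
from h import *
import pickle
np.set_printoptions(precision=4,suppress=True)
c=cams.calibration("wrist");im,d=cams.grab_frame("wrist");cv2.imwrite("pics/w2.png",im);np.save("w2.npy",d)
pickle.dump(c,open("w2.pkl","wb"));s=get_state();print(s["eef_pos"],s["force"],s["ft_torque"],c)
E
```

```text
t: 5.25
eef_pos: [0.4665, 0.0826, 0.2564]
tcp_rot: [0.78, 0.626, -0.0, 0.0]
force: [-0.3, 0.1, -4.1]
finger_gap: 0.0483
[0.4665 0.0823 0.2563] [ 0.7017  0.043  -4.2982] [-0.0441 -0.048  -0.0154] {'mtx': array([[309.7069,   0.    , 316.7889],
       [  0.    , 309.7069, 198.2853],
       [  0.    ,   0.    ,   1.    ]]), 'origin': array([0.4818, 0.1515, 0.3979]), 'rotation': array([ 0.9842, -0.1084, -0.0159,  0.1394])}
```

View pics/w2.png

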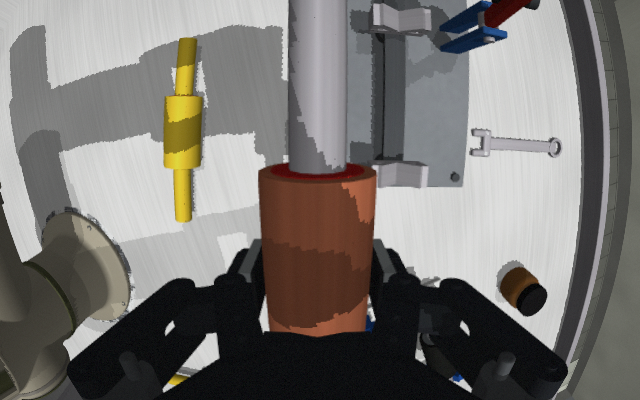

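The roller hangs level in the grip. In the wrist view the -y V is at (400,172) and the +y V at (400,17). I'll measure the V's from depth.

```bash
python3 - <<'E'
from h import *
import pickle
np.set_printoptions(precision=4,suppress=True)
im=cv2.imread("pics/w2.png");d=np.load("w2.npy");c=pickle.load(open("w2.pkl","rb"))
uu,vv=np.meshgrid(np.arange(640),np.arange(400))
R=Rotation.from_quat(c["rotation"]).as_matrix()
r=fray(c,uu,vv);zc=r@R[:,2]
P=c["origin"]+r*(d/zc)[...,None]
print("table z",np.median(P[100:150,500:540,2]),"plate z",np.median(P[60:160,430:455,2]))
yaw=np.radians(-12.6);ex=np.array([np.cos(yaw),np.sin(yaw)]);ey=np.array([-np.sin(yaw),np.cos(yaw)]);o=np.array([.5703,.1483])
for n,(u0,u1,v0,v1) in {"near":(372,440,150,195),"far":(365,440,0,42)}.items():
    q=P[v0:v1,u0:u1].reshape(-1,3);q=q[(q[:,2]>0.045)&(q[:,2]<0.13)]
    f=np.c_[(q[:,:2]-o)@ex,(q[:,:2]-o)@ey,q[:,2]]*1000
    print(n,len(f),"x",np.percentile(f[:,0],[0.5,2,10,50,90,98,99.5]),"y",np.percentile(f[:,1],[0.5,2,10,50,90,98,99.5]))
    hi,e=np.histogram(f[:,2],bins=np.arange(45,130,3));print(dict(zip(e.astype(int),hi)))
    # z profile over x
    for x in range(-28,40,4):
        k=(f[:,0]>=x)&(f[:,0]<x+4);
        if k.sum()>3: print(x,k.sum(),np.percentile(f[k,2],[50,95]).round(1),np.percentile(f[k,1],[5,95]).round(1))
a=cv2.resize(im[0:200,350:520],None,fx=4,fy=3,interpolation=cv2.INTER_CUBIC);cv2.imwrite("pics/c5.png",a)
E
```

```text
table z -0.0010471217426928081 plate z 0.010831627713337233
near 1565 x [-28.9306 -25.9687 -20.9986   3.8016  24.2273  29.8276  30.9328] y [-94.2754 -93.6772 -90.8311 -77.1945 -66.8937 -60.0092 -58.7939]
{np.int64(45): np.int64(9), np.int64(48): np.int64(159), np.int64(51): np.int64(58), np.int64(54): np.int64(36), np.int64(57): np.int64(22), np.int64(60): np.int64(0), np.int64(63): np.int64(57), np.int64(66): np.int64(64), np.int64(69): np.int64(119), np.int64(72): np.int64(134), np.int64(75): np.int64(152), np.int64(78): np.int64(127), np.int64(81): np.int64(125), np.int64(84): np.int64(368), np.int64(87): np.int64(135), np.int64(90): np.int64(0), np.int64(93): np.int64(0), np.int64(96): np.int64(0), np.int64(99): np.int64(0), np.int64(102): np.int64(0), np.int64(105): np.int64(0), np.int64(108): np.int64(0), np.int64(111): np.int64(0), np.int64(114): np.int64(0), np.int64(117): np.int64(0), np.int64(120): np.int64(0), np.int64(123): np.int64(0), np.int64(126): np.int64(0)}
-28 52 [85.4 86.8] [-90.1 -69.9]
-24 112 [87.  89.2] [-93. -70.]
-20 90 [85.6 87.6] [-92.7 -70. ]
-16 72 [81.
[... 1084 characters left out ...]
), np.int64(105): np.int64(0), np.int64(108): np.int64(0), np.int64(111): np.int64(0), np.int64(114): np.int64(0), np.int64(117): np.int64(0), np.int64(120): np.int64(0), np.int64(123): np.int64(0), np.int64(126): np.int64(0)}
-28 117 [85.3 87. ] [75.4 98. ]
-24 116 [87.1 89.2] [75.6 98.1]
-20 96 [85.  87.7] [75.6 98. ]
-16 89 [81.3 84.2] [75.1 98.2]
-12 129 [74.7 79.5] [ 68.9 116.5]
-8 122 [65.9 75.8] [ 69.4 117.1]
-4 118 [62.2 71.6] [ 68.8 117.2]
0 161 [67.1 71.2] [ 70.3 116.4]
4 173 [71.3 75.8] [ 70.6 116.9]
8 168 [75.6 79.4] [ 71.3 116.9]
12 128 [80.9 83.7] [75.3 99. ]
16 125 [84.8 87.9] [75.5 98.1]
20 99 [87.1 89.4] [75.4 97.2]
24 97 [85.2 86.9] [75.3 98.1]
28 81 [85.3 86.9] [75.5 98.5]
```

View pics/c5.png

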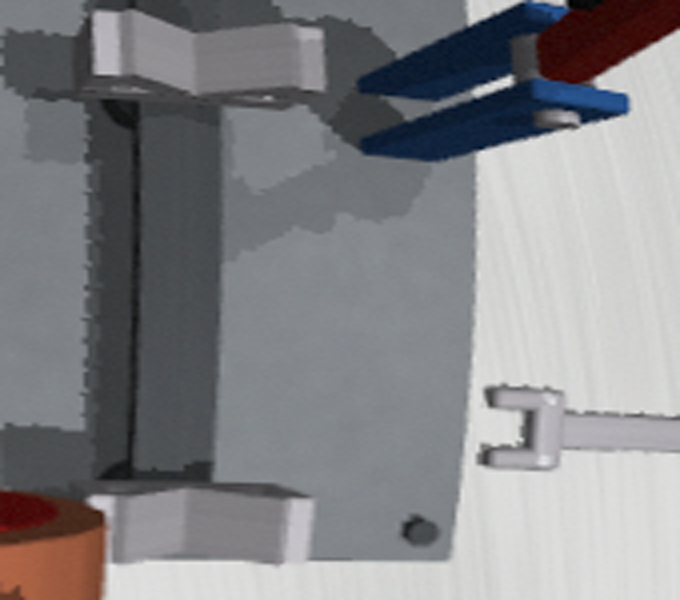

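Rims are at about 88 mm, so a seated axis should be about 84 mm high (apex 66 + 17 agrees). The V line is at fixture x≈0.3 mm and the yaw of -12.6° fits. The target is fixture origin (0.571, 0.1505).

```bash
python3 -m jog '[[0,0,-4,0,0,0,0.3],[2,1,-8,0,0,0,0.3],[5,2.6,-10,0,0,0,0.3],[8,4.2,-11,0,0,0,0.3],[10.1,5.26,-11,0,0,0,0.3],[10.1,5.26,-13,0,0,0,0.3],[10.1,5.26,-15,0,0,0,0.3],[10.1,5.26,-16.2,0,0,0,0.3],[10.1,5.26,-16.2,0,0,0,0.3],[10.1,5.26,-16.2,0,0,0,0.3]]'
python3 - <<'E'
from h import *
import pickle
np.set_printoptions(precision=4,suppress=True)
s=get_state();print(s["eef_pos"],s["force"],s["ft_torque"])
Rm=Rotation.from_quat(s["tcp_rot"]).as_matrix();print("jaw yaw",np.degrees(np.arctan2(Rm[1,1],Rm[0,1])),Rm[:,2])
c=cams.calibration("wrist");im,d=cams.grab_frame("wrist");cv2.imwrite("pics/w3.png",im);np.save("w3.npy",d)
pickle.dump(c,open("w3.pkl","wb"))
im,d=cams.grab_frame("scene");cv2.imwrite("pics/s3.png",cv2.resize(im[180:340,240:400],None,fx=4,fy=3.7,interpolation=cv2.INTER_CUBIC))
ct=cams.calibration("top");p=ray(ct,[228.6],[167.2],0.084)[0]
yaw=np.radians(-12.6);ey=np.array([-np.sin(yaw),np.cos(yaw)]);ex=np.array([np.cos(yaw),np.sin(yaw)]);o=np.array([.571,.1505])
print("stop face est",p,(p[:2]-o)@ex,(p[:2]-o)@ey)
E
```

```text
t: 6.55
eef_pos: [0.5681, 0.1347, 0.0952]
tcp_rot: [0.78, 0.625, 0.0, 0.001]
force: [0.2, -0.8, -5.1]
finger_gap: 0.0483
[0.5681 0.1347 0.0952] [ 0.2394 -0.8388 -5.0609] [ 0.002   0.0039 -0.0175]
jaw yaw -12.604445352968481 [ 0.0011 -0.0008 -1.    ]
stop face est [0.5971 0.2604 0.084 ] 0.0015362421954992957 0.11295135370539187
```

View pics/w3.png

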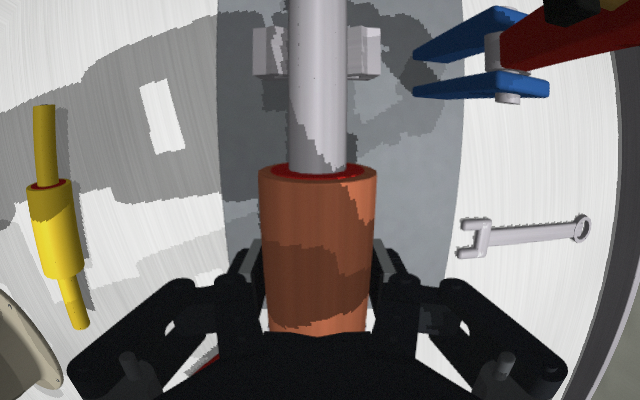

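View pics/s3.png

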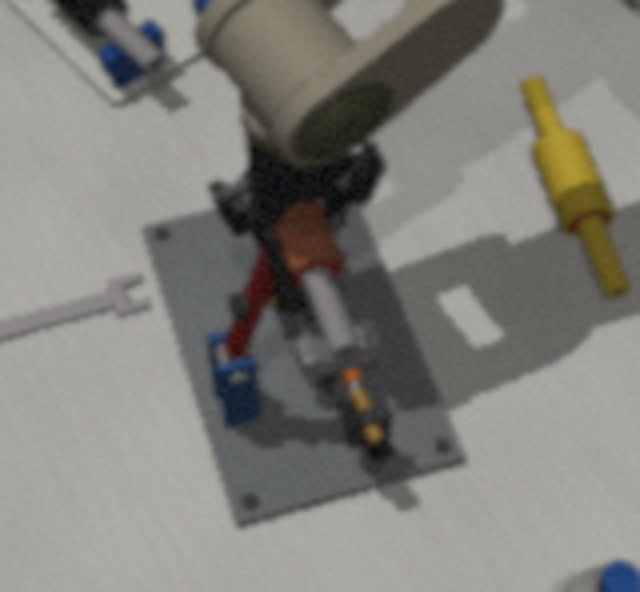

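The shaft sits centrally over the V in the wrist view: shaft 290–346, V 253–380 px. The stop face looks to be near y≈113 mm, about 9 mm beyond the shaft end. I'll descend slowly, watching the force.

```bash
python3 -m jog '[[0,0,-0.5,0,0,0,0.3],[0,0,-1,0,0,0,0.3],[0,0,-1.4,0,0,0,0.3],[0,0,-1.7,0,0,0,0.3],[0,0,-2.0,0,0,0,0.3],[0,0,-2.1,0,0,0,0.3],[0,0,-2.2,0,0,0,0.3],[0,0,-2.2,0,0,0,0.3],[0,0,-2.2,0,0,0,0.3]]'
python3 -c "
from h import *
s=get_state();print(s['eef_pos'],s['force'],s['ft_torque'])"
```

```text
t: 7.78
eef_pos: [0.568, 0.1349, 0.0732]
tcp_rot: [0.78, 0.625, 0.0, 0.001]
force: [-1.4, -0.1, -4.2]
finger_gap: 0.0482
[0.56803761 0.13487052 0.07324923] [-1.39185633 -0.09081249 -4.24105341] [ 0.03701867 -0.03181207 -0.04252966]
```

```bash
python3 -m jog '[[0,0,-0.1,0,0,0,0.3],[0,0,-0.2,0,0,0,0.3],[0,0,-0.2,0,0,0,0.3]]'; python3 -m jog '[[0,0,-0.1,0,0,0,0.3],[0,0,-0.1,0,0,0,0.3]]';python3 -m jog '[[0,0,-0.1,0,0,0,0.3],[0,0,-0.1,0,0,0,0.3]]'
```

```text
t: 8.15
eef_pos: [0.568, 0.1349, 0.0711]
tcp_rot: [0.78, 0.625, 0.0, 0.001]
force: [-0.4, 0.2, -5.1]
finger_gap: 0.0484
t: 8.4
eef_pos: [0.5679, 0.1349, 0.0701]
tcp_rot: [0.78, 0.625, 0.0, 0.001]
force: [0.4, -0.4, -5.0]
finger_gap: 0.0485
t: 8.65
eef_pos: [0.5681, 0.1349, 0.0696]
tcp_rot: [0.78, 0.625, 0.0, 0.001]
force: [-1.6, -0.3, 1.1]
finger_gap: 0.0481
```

Contact comes at TCP z≈0.0697, so the axis is at about 0.0855, which matches the vision estimate. I'll press 0.3 mm more, then open the fingers gently so that it settles.

```bash
python3 -m jog '[[0,0,-0.03,0,0,0,0.3],[0,0,-0.03,0,0,0,0.3]]'; python3 -m jog '[[0,0,0,0,0,0,0.65],[0,0,0,0,0,0,0.7],[0,0,0,0,0,0,0.75],[0,0,0,0,0,0,0.75],[0,0,0,0,0,0,0.75]]' 25
python3 - <<'E'
from h import *
import pickle
c=cams.calibration("wrist");im,d=cams.grab_frame("wrist");cv2.imwrite("pics/w4.png",im);np.save("w4.npy",d);pickle.dump(c,open("w4.pkl","wb"))
im,d=cams.grab_frame("scene");cv2.imwrite("pics/s4.png",cv2.resize(im[220:320,280:380],None,fx=6,fy=6,interpolation=cv2.INTER_CUBIC))
s=get_state();print(s['eef_pos'],s['force'],s['ft_torque'])
E
```

```text
t: 8.9
eef_pos: [0.5681, 0.1348, 0.0695]
tcp_rot: [0.78, 0.625, 0.0, 0.001]
force: [-2.2, -0.4, 1.8]
finger_gap: 0.0483
t: 9.52
eef_pos: [0.5681, 0.1348, 0.0694]
tcp_rot: [0.78, 0.625, 0.0, 0.001]
force: [0.5, -0.8, 0.6]
finger_gap: 0.0642
[0.56813404 0.13484842 0.06947448] [-0.28570352  1.42391792 -0.09950637] [ 0.01076495  0.02602239 -0.03931783]
```

View pics/w4.png

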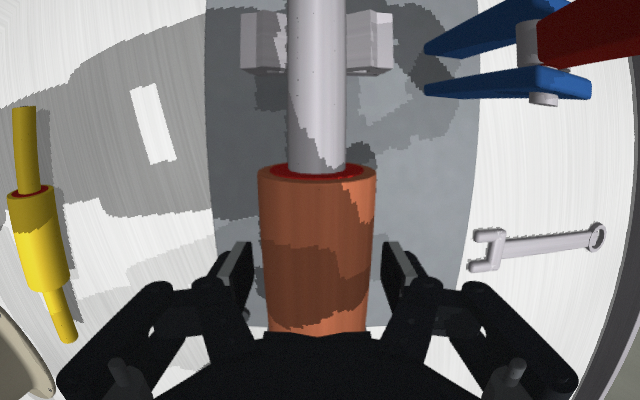

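View pics/s4.png

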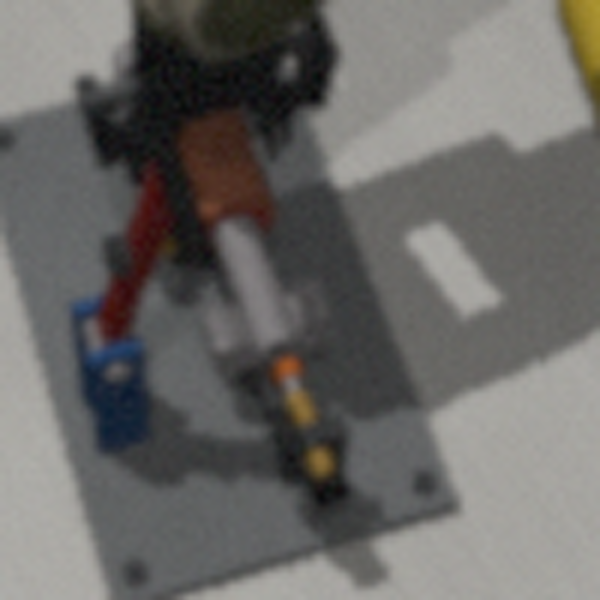

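The roller is seated in the V's and released: shaft 288–346 sits centred in V 240–393, and there's a small gap to the orange pad at scene crop (285,357). I'll regrip lightly and slide along +y with force checks.

```bash
python3 -m jog '[[0,0,0,0,0,0,0.55],[0,0,0,0,0,0,0.45],[0,0,0,0,0,0,0.4],[0,0,0,0,0,0,0.4],[0,0,0,0,0,0,0.4]]' 25
python3 -m jog '[[0.01,0.05,0,0,0,0,0.4],[0.02,0.1,0,0,0,0,0.4],[0.03,0.15,0,0,0,0,0.4],[0.04,0.2,0,0,0,0,0.4]]'
python3 -c "
from h import *
s=get_state();print(s['eef_pos'],s['force'],s['ft_torque'])"
```

```text
t: 10.25
eef_pos: [0.568, 0.1349, 0.0695]
tcp_rot: [0.78, 0.625, 0.0, 0.001]
force: [-2.3, 0.5, 2.3]
finger_gap: 0.0489
t: 10.75
eef_pos: [0.5683, 0.1358, 0.0694]
tcp_rot: [0.78, 0.625, -0.001, 0.001]
force: [-3.9, -7.5, 1.7]
finger_gap: 0.0488
[0.56825036 0.13584173 0.06939411] [-3.93134721 -7.5361364   1.7079601 ] [-0.98172924  0.58153265  0.03265575]
```

```bash
python3 -m jog '[[0,0,0.03,0,0,0,0.4],[0,0,0.03,0,0,0,0.4]]'
python3 -m jog '[[0.01,0.05,0,0,0,0,0.4],[0.02,0.1,0,0,0,0,0.4]]'
python3 -m jog '[[0.01,0.05,0,0,0,0,0.4],[0.02,0.1,0,0,0,0,0.4]]'
```

```text
t: 11.0
eef_pos: [0.5682, 0.1358, 0.0696]
tcp_rot: [0.78, 0.625, -0.001, 0.001]
force: [-1.5, -2.0, 1.1]
finger_gap: 0.049
t: 11.25
eef_pos: [0.5683, 0.1361, 0.0695]
tcp_rot: [0.78, 0.625, -0.001, 0.002]
force: [-2.7, -6.4, 0.9]
finger_gap: 0.049
t: 11.5
eef_pos: [0.5683, 0.1364, 0.0695]
tcp_rot: [0.78, 0.625, -0.002, 0.002]
force: [-2.3, -6.2, 2.1]
finger_gap: 0.0492
```

```bash
python3 -m jog '[[0,0,0.05,0,0,0,0.4],[0,0,0.05,0,0,0,0.4]]'
python3 -m jog '[[0.02,0.1,0,0,0,0,0.4],[0.04,0.2,0,0,0,0,0.4],[0.04,0.2,0,0,0,0,0.4]]'
```

```text
t: 11.75
eef_pos: [0.5683, 0.1364, 0.0698]
tcp_rot: [0.78, 0.625, -0.002, 0.002]
force: [-0.6, -2.1, -0.9]
finger_gap: 0.049
t: 12.12
eef_pos: [0.5687, 0.1383, 0.0697]
tcp_rot: [0.78, 0.625, -0.002, 0.002]
force: [-1.9, -4.5, -1.0]
finger_gap: 0.0492
```

```bash
python3 - <<'E'
from h import *
im,d=cams.grab_frame("scene");cv2.imwrite("pics/s5.png",cv2.resize(im[280:380-60,300:360],None,fx=10,fy=10,interpolation=cv2.INTER_CUBIC))
s=get_state();print(s['eef_pos'],s['force'],s['ft_torque'])
E
```

```text
[0.56875785 0.13832558 0.0697648 ] [-1.29471647 -3.647632   -0.24560528] [-0.59296564  0.23691936  0.00193928]
```

View pics/s5.png

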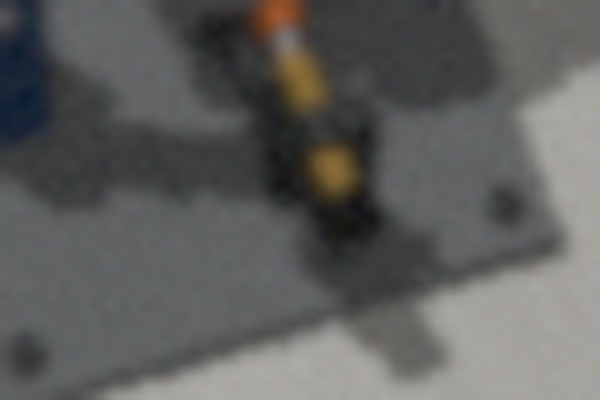

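Sliding works with friction of about 4 N. I'll continue in small steps.

```bash
for i in 1; do python3 -m jog '[[0.02,0.1,0,0,0,0,0.4],[0.02,0.1,0,0,0,0,0.4]]' | sed -n '1,2p;4p'; done; python3 -m jog '[[0.02,0.1,0,0,0,0,0.4],[0.02,0.1,0,0,0,0,0.4]]' | sed -n '1,2p;4p'
python3 - <<'E'
from h import *
im,d=cams.grab_frame("scene");cv2.imwrite("pics/s6.png",cv2.resize(im[255:315,295:355],None,fx=10,fy=10,interpolation=cv2.INTER_CUBIC))
E
```

```text
t: 12.42
eef_pos: [0.569, 0.1394, 0.0697]
force: [-1.4, -3.1, -0.6]
t: 12.68
eef_pos: [0.5692, 0.1405, 0.0697]
force: [-1.1, -4.3, -0.8]
```

View pics/s6.png

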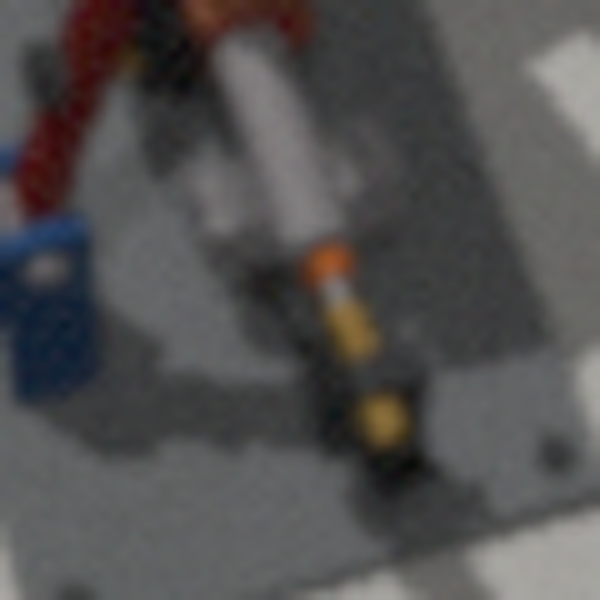

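```bash
for k in 1; do :; done; python3 -m jog '[[0.02,0.1,0,0,0,0,0.4],[0.02,0.1,0,0,0,0,0.4]]' | sed -n '1,2p;4p'; python3 -m jog '[[0.01,0.06,0,0,0,0,0.4],[0.01,0.06,0,0,0,0,0.4]]' | sed -n '1,2p;4p'
```

```text
t: 12.98
eef_pos: [0.5695, 0.1416, 0.0698]
force: [-1.0, -2.4, -1.3]
t: 13.22
eef_pos: [0.5696, 0.1423, 0.0698]
force: [0.4, -3.4, -0.8]
```

```bash
python3 -m jog '[[0.02,0.09,0,0,0,0,0.4],[0.02,0.09,0,0,0,0,0.4]]' | sed -n '1,2p;4p'; python3 -m jog '[[0.01,0.06,0,0,0,0,0.4],[0.01,0.06,0,0,0,0,0.4]]' | sed -n '1,2p;4p'
python3 - <<'E'
from h import *
im,d=cams.grab_frame("scene");cv2.imwrite("pics/s7.png",cv2.resize(im[255:315,295:355],None,fx=10,fy=10,interpolation=cv2.INTER_CUBIC))
im,d=cams.grab_frame("wrist");cv2.imwrite("pics/w7.png",im)
E
```

```text
t: 13.48
eef_pos: [0.5699, 0.1433, 0.0698]
force: [-0.9, -3.1, -0.5]
t: 13.72
eef_pos: [0.57, 0.1438, 0.0698]
force: [-0.5, -4.6, -1.1]
```

View pics/s7.png

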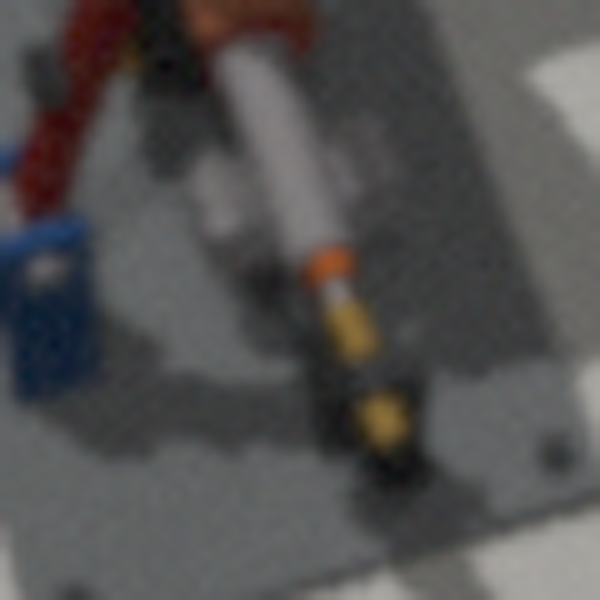

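View pics/w7.png

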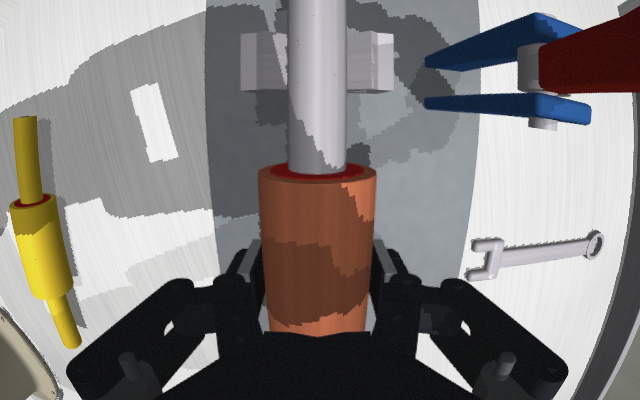

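```bash
python3 -m jog '[[0.01,0.06,0,0,0,0,0.4],[0.01,0.06,0,0,0,0,0.4]]' | sed -n '1,2p;4p'; python3 -m jog '[[0.01,0.06,0,0,0,0,0.4],[0.01,0.06,0,0,0,0,0.4]]' | sed -n '1,2p;4p'
```

```text
t: 14.08
eef_pos: [0.57, 0.1441, 0.0698]
force: [-1.0, -7.0, -0.5]
t: 14.32
eef_pos: [0.5701, 0.1443, 0.0697]
force: [-1.4, -7.3, 0.1]
```

Force rose from about 3.5 N (pure friction) to about 7.3 N while the motion stalled, so the stop is met with roughly 3 N at about 1 mm of compression. I'll nudge it slightly, hold, and then release.

```bash
python3 -m jog '[[0.01,0.05,0,0,0,0,0.4],[0.01,0.05,0,0,0,0,0.4],[0.01,0.05,0,0,0,0,0.4]]' | sed -n '1,2p;4p'; python3 -m jog '[[0,0,0,0,0,0,0.6],[0,0,0,0,0,0,0.7],[0,0,0,0,0,0,0.85],[0,0,0,0,0,0,0.85],[0,0,0,0,0,0,0.85]]'
python3 - <<'E'
from h import *
import pickle
im,d=cams.grab_frame("scene");cv2.imwrite("pics/s8.png",cv2.resize(im[255:315,295:355],None,fx=10,fy=10,interpolation=cv2.INTER_CUBIC))
c=cams.calibration("wrist");im,d=cams.grab_frame("wrist");cv2.imwrite("pics/w8.png",im);np.save("w8.npy",d);pickle.dump(c,open("w8.pkl","wb"))
E
```

```text
t: 14.7
eef_pos: [0.5701, 0.1443, 0.0697]
force: [-2.6, -7.8, 0.0]
t: 15.32
eef_pos: [0.5701, 0.1444, 0.0697]
tcp_rot: [0.78, 0.625, -0.003, 0.002]
force: [-0.5, -0.1, 0.7]
finger_gap: 0.0723
```

View pics/s8.png

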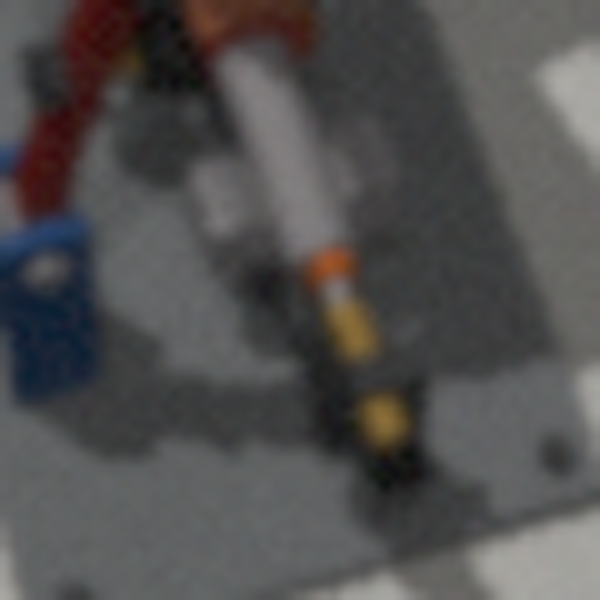

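View pics/w8.png

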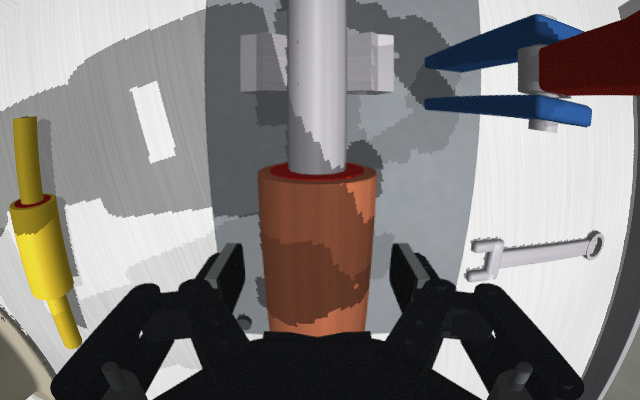

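It's released, and the shaft end is against the orange pad at (325,255) in the crop. I'll retreat upwards and measure the handle.

```bash
python3 -m jog '[[0,0,0,0,0,0,1],[0,0,0.5,0,0,0,1],[0,0,2,0,0,0,1],[0,0,5,0,0,0,1],[0,0,10,0,0,0,1],[-2,0,15,0,0,0,1],[-5,0,20,0,0,0,1],[-6,0,24,0,0,0,1],[-6,0,27,0,0,0,1],[-6,0,27,0,0,0,1],[-6,0,27,0,0,0,1]]'
python3 - <<'E'
from h import *
import pickle
np.set_printoptions(precision=4,suppress=True)
c=cams.calibration("wrist");im,d=cams.grab_frame("wrist");cv2.imwrite("pics/w9.png",im);np.save("w9.npy",d);pickle.dump(c,open("w9.pkl","wb"));print(c["origin"])
E
```

```text
t: 16.8
eef_pos: [0.5097, 0.1443, 0.3392]
tcp_rot: [0.78, 0.625, -0.003, 0.002]
force: [-0.1, -0.4, -0.2]
finger_gap: 0.0852
[0.5255 0.2141 0.4803]
```

View pics/w9.png

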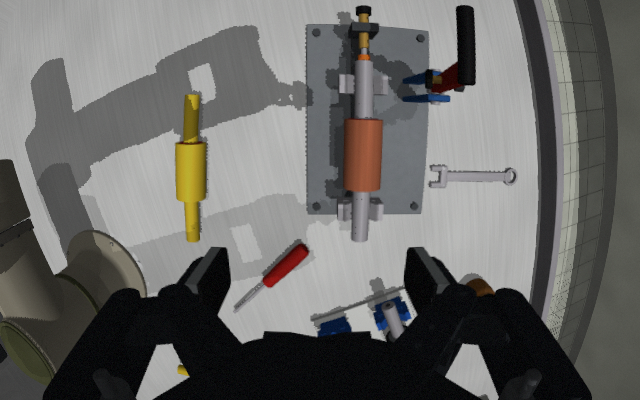

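The view shows the roller lying in both V's, shaft end at the stop (364,57), and the black handle bar at (466,45). I'll measure the handle and the roller in the fixture frame.

```bash
cat > m9.py <<'E'
from h import *
import pickle,sys
np.set_printoptions(precision=4,suppress=True)
def load(n):
    im=cv2.imread(f"pics/{n}.png");d=np.load(f"{n}.npy");c=pickle.load(open(f"{n}.pkl","rb"))
    uu,vv=np.meshgrid(np.arange(640),np.arange(400))
    R=Rotation.from_quat(c["rotation"]).as_matrix();r=fray(c,uu,vv)
    return im,c["origin"]+r*(d/(r@R[:,2]))[...,None]
yaw=np.radians(-12.6);ex=np.array([np.cos(yaw),np.sin(yaw)]);ey=np.array([-np.sin(yaw),np.cos(yaw)]);o=np.array([.571,.1505])
def F(q): return np.c_[(q[:,:2]-o)@ex,(q[:,:2]-o)@ey,q[:,2]]*1000
E
python3 - <<'E'
from m9 import *
im,P=load("w9");hsv=cv2.cvtColor(im,cv2.COLOR_BGR2HSV)
m=np.zeros(im.shape[:2],bool);m[3:90,450:480]=1;m&=(hsv[...,2]<60)
q=F(P[m]);q=q[(q[:,2]>200)];print(len(q),"x",np.percentile(q[:,0],[2,50,98]),"y",np.percentile(q[:,1],[1,50,99]),"z",np.percentile(q[:,2],[2,50,98]))
for y in range(int(q[:,1].min()),int(q[:,1].max()),10):
    k=(q[:,1]>=y)&(q[:,1]<y+10)
    if k.sum()>5: print(y,k.sum(),np.percentile(q[k,0],[5,50,95]).round(1),np.percentile(q[k,2],[5,50,95]).round(1))
# shaft
for n,(u0,u1,v0,v1) in {"shaft+":(352,378,62,118),"barrel":(345,382,122,188),"shaft-":(350,370,195,240),"table":(220,280,100,130)}.items():
    q=F(P[v0:v1,u0:u1].reshape(-1,3))
    if n!="table":
        q=q[q[:,2]>np.percentile(q[:,2],90)-4]
    print(n,"x",np.median(q[:,0]),"y",np.percentile(q[:,1],[0,100]),"z",np.percentile(q[:,2],[50,90,97]))
m=(hsv[...,1]>110)&(hsv[...,0]<12)&(hsv[...,2]>60);m[:118]=0;m[195:]=0;m[:,:335]=0;m[:,:395]&=True;m[:,395:]=0
q=F(P[m]);print("copper y",np.percentile(q[:,1],[1,99]))
E
```

```text
1584 x [41.5552 45.8577 64.2572] y [ 75.527   98.7936 133.465 ] z [211.3555 274.978  277.7799]
52 6 [-58.3 -58.3 -58.3] [480.3 480.3 480.3]
72 298 [42.3 47.4 74.4] [205.6 270.9 277. ]
82 334 [42.  45.3 51.6] [245.9 274.1 277.1]
92 226 [42.  45.6 52.1] [270.1 275.5 277.2]
102 230 [41.8 45.8 52.2] [271.1 275.5 277.2]
112 226 [41.9 45.8 52.2] [270.3 275.5 277.5]
122 220 [42.  45.5 52.3] [270.2 275.5 277.3]
132 44 [41.9 45.8 51.4] [270.9 275.3 276.9]
shaft+ x -0.8385028521220507 y [ 42.6698 112.9489] z [95.1292 96.5542 97.1334]
barrel x -0.5903473651037847 y [-43.961  52.137] z [108.0053 109.5209 110.1913]
shaft- x -0.66686046556629 y [-121.1285   52.137 ] z [95.118  96.5396 97.2671]
table x -163.9998880317855 y [21.4991 71.2388] z [-0.8791  0.2832  0.8179]
copper y [-47.7196  40.7126]
```

The seated shaft top is about 97 mm at both ends, so it's level with the axis near 85 mm. The handle axis is at fixture (48.8, 113, 270.5), which gives θ≈1.343, and the circle equation checks to 0.3 mm. I'll go above it and descend.

```bash
python3 -m jog '[[3,2.5,0,0,0,0,0.8],[7,5.5,0,0,0,0,0.6],[11,8.5,0,0,0,0,0.6],[13.35,10.6,0,0,0,0,0.6],[13.35,10.6,-2,0,0,0,0.6],[13.35,10.6,-4,0,0,0,0.6],[13.35,10.6,-6.5,0,0,0,0.6],[13.35,10.6,-8.8,0,0,0,0.6],[13.35,10.6,-8.8,0,0,0,0.6],[13.35,10.6,-8.8,0,0,0,0.6]]'
python3 - <<'E'
from h import *
im,d=cams.grab_frame("wrist");cv2.imwrite("pics/w10.png",im)
im,d=cams.grab_frame("scene");cv2.imwrite("pics/s10.png",cv2.resize(im[190:340,240:400],None,fx=4,fy=4,interpolation=cv2.INTER_CUBIC))
E
```

```text
t: 18.1
eef_pos: [0.6435, 0.2503, 0.2516]
tcp_rot: [0.78, 0.625, -0.003, 0.002]
force: [0.3, 0.4, 0.1]
finger_gap: 0.0511
```

View pics/w10.png

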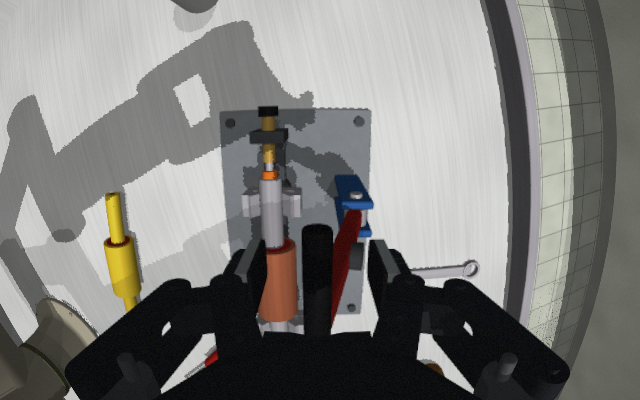

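View pics/s10.png

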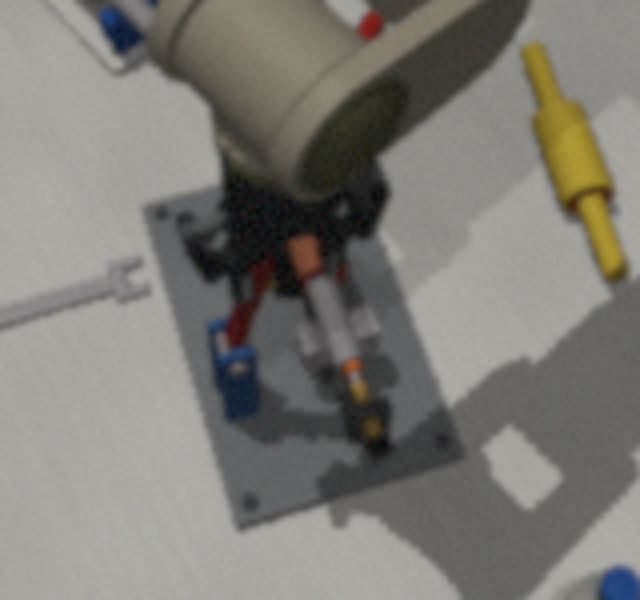

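The bar at (317,230–335) is centred between the fingers, with the arm to the side. I'll grip it and start the swing.

```bash
python3 -m jog '[[0,0,0,0,0,0,0.3],[0,0,0,0,0,0,0.1],[0,0,0,0,0,0,0.05],[0,0,0,0,0,0,0.05],[0,0,0,0,0,0,0.05],[0,0,0,0,0,0,0.05]]' 50
python3 -m jog '[[-1.0,0.22,-0.27,0,0,0,0.05],[-2.13,0.48,-0.67,0,0,0,0.05],[-3.2,0.72,-1.14,0,0,0,0.05],[-4.25,0.95,-1.71,0,0,0,0.05],[-5.24,1.17,-2.34,0,0,0,0.05],[-6.18,1.38,-3.05,0,0,0,0.05],[-6.18,1.38,-3.05,0,0,0,0.05]]'
```

```text
t: 18.95
eef_pos: [0.6435, 0.2504, 0.2525]
tcp_rot: [0.78, 0.625, -0.003, 0.002]
force: [-1.8, 0.3, 5.5]
finger_gap: 0.0124
t: 19.82
eef_pos: [0.5814, 0.2642, 0.2216]
tcp_rot: [0.78, 0.626, -0.003, 0.002]
force: [-1.4, -0.0, -0.9]
finger_gap: 0.0123
```

```bash
python3 -m jog '[[-0.88,0.2,-0.79,0,0,0,0.05],[-1.72,0.38,-1.63,0,0,0,0.05],[-2.47,0.55,-2.54,0,0,0,0.05],[-3.18,0.71,-3.5,0,0,0,0.05],[-3.79,0.84,-4.52,0,0,0,0.05],[-4.35,0.97,-5.58,0,0,0,0.05],[-4.8,1.07,-6.68,0,0,0,0.05],[-5.21,1.16,-7.81,0,0,0,0.05],[-5.42,1.21,-8.58,0,0,0,0.05],[-5.6,1.25,-9.36,0,0,0,0.05],[-5.6,1.25,-9.36,0,0,0,0.05]]'
python3 - <<'E'
from h import *
import pickle
c=cams.calibration("wrist");im,d=cams.grab_frame("wrist");cv2.imwrite("pics/w11.png",im);np.save("w11.npy",d);pickle.dump(c,open("w11.pkl","wb"))
s=get_state();print(s['eef_pos'],s['force'],s['ft_torque'])
E
```

```text
t: 21.2
eef_pos: [0.5265, 0.2765, 0.1277]
tcp_rot: [0.78, 0.625, -0.002, 0.003]
force: [6.3, 0.1, -2.8]
finger_gap: 0.0121
[0.52653939 0.27650145 0.12768252] [ 6.04021662  0.42351495 -3.17781237] [-0.08617536 -1.19510402  0.07697374]
```

View pics/w11.png

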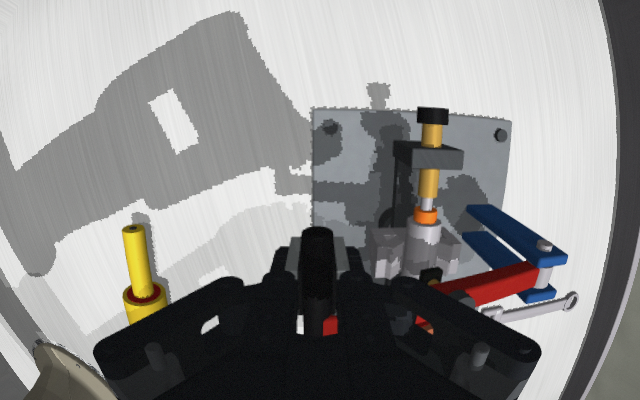

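```bash
python3 -m jog '[[0.05,-0.01,-0.5,0,0,0,0.05],[-0.02,0,-1.0,0,0,0,0.05],[-0.08,0.02,-1.4,0,0,0,0.05],[-0.12,0.03,-1.7,0,0,0,0.05],[-0.15,0.03,-1.9,0,0,0,0.05],[-0.15,0.03,-1.9,0,0,0,0.05]]' | sed -n '1,2p;4p'
python3 -m jog '[[-0.01,0,-0.2,0,0,0,0.05],[-0.01,0,-0.2,0,0,0,0.05]]' | sed -n '1,2p;4p'
python3 -m jog '[[-0.01,0,-0.2,0,0,0,0.05],[-0.01,0,-0.2,0,0,0,0.05]]' | sed -n '1,2p;4p'
```

```text
t: 22.0
eef_pos: [0.5237, 0.2772, 0.1086]
force: [-8.6, 0.8, 6.9]
t: 22.25
eef_pos: [0.5234, 0.2772, 0.1065]
force: [-1.5, -0.7, 4.4]
t: 22.5
eef_pos: [0.5233, 0.2772, 0.1045]
force: [-1.4, -0.6, 4.4]
```

```bash
python3 -m jog '[[0,0,-0.2,0,0,0,0.05],[0,0,-0.2,0,0,0,0.05]]' | sed -n '1,2p;4p'
python3 -m jog '[[0,0,-0.2,0,0,0,0.05],[0,0,-0.2,0,0,0,0.05]]' | sed -n '1,2p;4p'
python3 - <<'E'
from h import *
import pickle
c=cams.calibration("wrist");im,d=cams.grab_frame("wrist");cv2.imwrite("pics/w12.png",im);np.save("w12.npy",d);pickle.dump(c,open("w12.pkl","wb"))
im,d=cams.grab_frame("scene");cv2.imwrite("pics/s12.png",cv2.resize(im[230:330,270:370],None,fx=6,fy=6,interpolation=cv2.INTER_CUBIC))
E
```

```text
t: 22.75
eef_pos: [0.5231, 0.2773, 0.1024]
force: [-1.9, -0.3, 4.6]
t: 23.0
eef_pos: [0.523, 0.2773, 0.1005]
force: [-3.3, 0.2, 5.0]
```

View pics/w12.png

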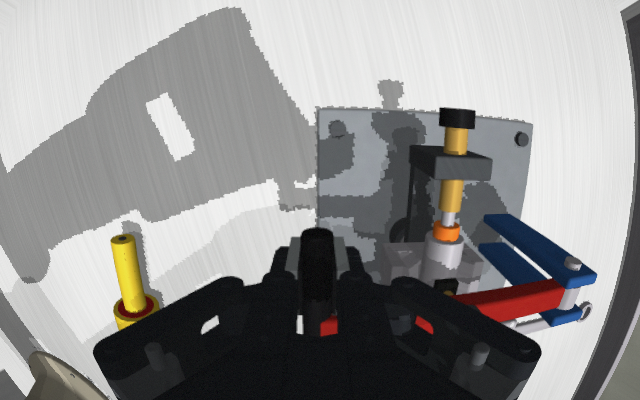

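```bash
cat > ang.py <<'E'
from m9 import *
n=sys.argv[1];im,P=load(n);hsv=cv2.cvtColor(im,cv2.COLOR_BGR2HSV)
u0,u1,v0,v1=map(int,sys.argv[2:6])
m=np.zeros(im.shape[:2],bool);m[v0:v1,u0:u1]=1
m&=((hsv[...,0]<6)|(hsv[...,0]>174))&(hsv[...,1]>180)&(hsv[...,2]>130)
q=F(P[m]);print(len(q),np.percentile(q,[2,50,98],axis=0))
# top surface: per x bin, 90th pct z
xs=[];zs=[]
for x in np.arange(q[:,0].min(),q[:,0].max(),4):
    k=(q[:,0]>=x)&(q[:,0]<x+4)
    if k.sum()>12: xs.append(q[k,0].mean());zs.append(np.median(q[k,2]))
p=np.polyfit(xs,zs,1);print(np.c_[xs,zs].round(1).tolist());print("angle",-np.arctan(p[0]),"z at hinge",np.polyval(p,85))
E
python3 ang.py w12 435 565 270 320; python3 ang.py w11 420 545 250 320
```

```text
1411 [[ 11.6736  79.1806 120.7745]
 [ 42.059   87.1547 123.0599]
 [ 75.0299  92.7605 125.0751]]
[[12.3, 124.6], [16.3, 124.6], [20.3, 124.3], [24.1, 124.1], [28.1, 124.0], [32.1, 123.7], [36.0, 123.5], [40.0, 123.2], [44.2, 122.9], [48.2, 122.8], [52.1, 122.5], [56.1, 122.2], [60.2, 122.0], [64.3, 121.9], [68.2, 121.7], [72.2, 121.5], [75.6, 121.0]]
angle 0.05605015327003796 z at hinge 120.67163567736971
1136 [[ 14.5755  79.2581 122.8525]
 [ 42.9401  86.8278 130.2313]
 [ 75.8917  92.7603 136.7105]]
[[15.2, 136.5], [19.0, 135.7], [22.9, 134.8], [26.8, 133.9], [30.7, 133.0], [34.9, 132.0], [38.8, 131.3], [42.9, 130.2], [46.8, 129.4], [50.7, 128.7], [54.8, 127.6], [58.8, 126.8], [62.9, 125.8], [66.8, 125.0], [70.9, 124.1], [74.9, 123.2]]
angle 0.21967852213695405 z at hinge 120.91557552106492
```

View pics/s12.png

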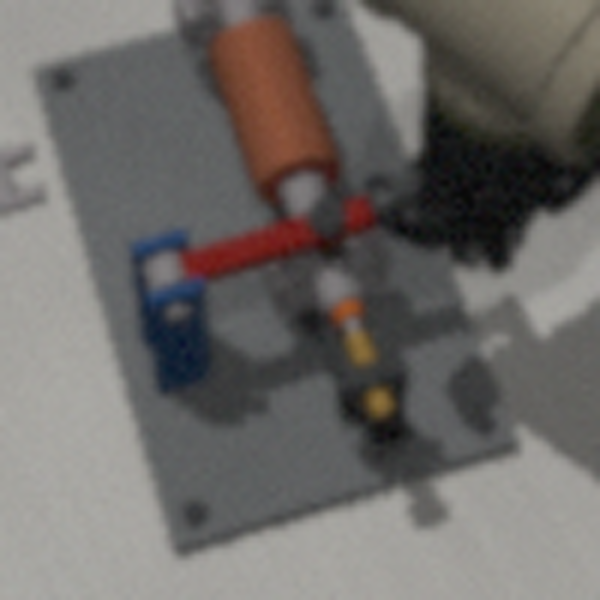

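The arm angle from depth is 0.056 rad, with the foot just about to touch, expected at about 0.047. The handle force is still at the friction baseline of 4.5 N. I'll keep going in 2 mm steps.

```bash
python3 -m jog '[[0.02,0,-0.2,0,0,0,0.05],[0.02,0,-0.2,0,0,0,0.05]]' | sed -n '1,2p;4p'
python3 -m jog '[[0,0,-0.2,0,0,0,0.05],[0,0,-0.2,0,0,0,0.05]]' | sed -n '1,2p;4p'
python3 -m jog '[[0,0,-0.2,0,0,0,0.05],[0,0,-0.2,0,0,0,0.05]]' | sed -n '1,2p;4p'
```

```text
t: 23.35
eef_pos: [0.523, 0.2773, 0.0987]
force: [-4.9, -1.0, 7.1]
t: 23.6
eef_pos: [0.5229, 0.2773, 0.0971]
force: [-4.9, -1.1, 8.0]
t: 23.85
eef_pos: [0.5229, 0.2773, 0.0957]
force: [-5.4, -1.4, 9.8]
```

```bash
python3 - <<'E'
from h import *
import pickle
c=cams.calibration("wrist");im,d=cams.grab_frame("wrist");cv2.imwrite("pics/w13.png",im);np.save("w13.npy",d);pickle.dump(c,open("w13.pkl","wb"))
E
python3 ang.py w13 430 580 270 330
```

```text
1443 [[ 10.4038  79.2226 120.2965]
 [ 42.3503  87.0531 121.7411]
 [ 74.8883  92.9459 123.152 ]]
[[12.1, 122.4], [16.0, 122.5], [20.1, 122.3], [23.9, 122.2], [28.0, 122.1], [32.0, 122.0], [36.0, 121.9], [40.0, 121.8], [44.0, 121.8], [48.0, 121.6], [51.9, 121.4], [56.1, 121.4], [60.1, 121.2], [64.1, 121.3], [68.0, 121.1], [72.0, 121.0], [75.5, 120.8]]
angle 0.025883159284058984 z at hinge 120.64291134087247
```

View pics/w13.png

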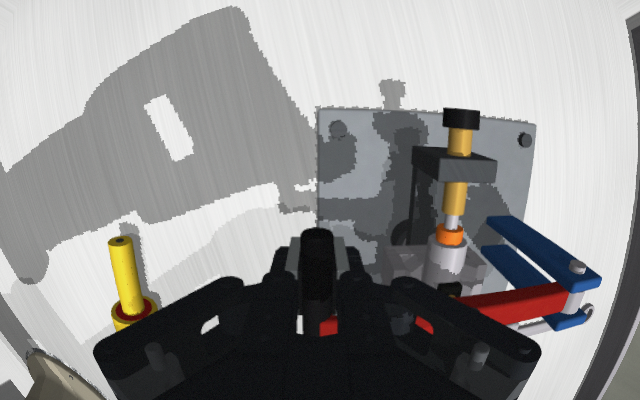

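```bash
python3 -m jog '[[0.03,0,-0.2,0,0,0,0.05],[0.03,0,-0.2,0,0,0,0.05]]' | sed -n '1,2p;4p'
python3 -m jog '[[0.02,0,-0.2,0,0,0,0.05],[0.02,0,-0.2,0,0,0,0.05]]' | sed -n '1,2p;4p'
python3 - <<'E'
from h import *
import pickle
c=cams.calibration("wrist");im,d=cams.grab_frame("wrist");cv2.imwrite("pics/w14.png",im);np.save("w14.npy",d);pickle.dump(c,open("w14.pkl","wb"))
s=get_state();print(s['eef_pos'],s['force'],s['ft_torque'])
E
python3 ang.py w14 430 580 270 330
```

```text
t: 24.15
eef_pos: [0.5227, 0.2774, 0.0938]
force: [-5.1, -0.7, 6.3]
t: 24.4
eef_pos: [0.5227, 0.2774, 0.0919]
force: [-3.7, -0.8, 6.6]
[0.52271405 0.27736331 0.09195612] [-4.15422009 -1.10566513  7.25608839] [-0.18224174  0.42049336  0.06263934]
1440 [[ 10.0649  79.1291 119.7396]
 [ 42.8192  87.0971 120.8986]
 [ 74.4585  92.9229 122.081 ]]
[[12.4, 120.9], [16.3, 121.1], [20.1, 121.1], [24.1, 121.0], [28.1, 121.1], [31.9, 121.0], [35.9, 121.0], [40.1, 120.9], [44.1, 120.9], [48.1, 120.9], [52.0, 120.9], [56.0, 120.8], [60.0, 120.9], [64.0, 120.8], [68.0, 120.8], [72.1, 120.9], [75.5, 120.6]]
angle 0.0047105379601172824 z at hinge 120.71417213116452
```

```bash
python3 -m jog '[[0.02,0,-0.15,0,0,0,0.05],[0.03,0,-0.27,0,0,0,0.05],[0.03,0,-0.27,0,0,0,0.05]]' | sed -n '1,2p;4p'
python3 - <<'E'
from h import *
import pickle
c=cams.calibration("wrist");im,d=cams.grab_frame("wrist");cv2.imwrite("pics/w15.png",im);np.save("w15.npy",d);pickle.dump(c,open("w15.pkl","wb"))
E
python3 ang.py w15 430 580 270 330 | tail -1
python3 - <<'E'
from h import *
im=cv2.imread("pics/w15.png");cv2.imwrite("pics/c15.png",cv2.resize(im[200:340,380:600],None,fx=3.5,fy=3.5,interpolation=cv2.INTER_CUBIC))
E
```

```text
t: 24.82
eef_pos: [0.5227, 0.2774, 0.0897]
force: [-5.6, -0.9, 8.6]
angle -0.008567085480472567 z at hinge 120.63354684974651
```

View pics/c15.png

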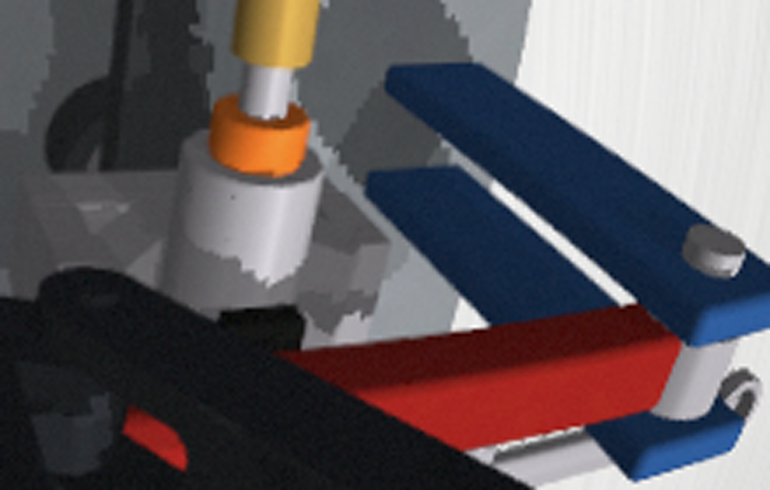

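Squeeze estimates: angle geometry 3.9 mm, handle travel 4.8 mm, force 5.5 mm, so near mid-travel. I'll release and retreat.

```bash
python3 -m jog '[[0,0,0,0,0,0,0.2],[0,0,0,0,0,0,0.3],[0,0,0,0,0,0,0.4],[0,0,0,0,0,0,0.4]]'
python3 -m jog '[[0,0,0.5,0,0,0,0.4],[0,0,2,0,0,0,0.4],[0,0,5,0,0,0,0.4],[0,0,9,0,0,0,0.4],[-1,-3,13,0,0,0,0.4],[-2,-7,17,0,0,0,0.4],[-3,-12,20,0,0,0,0.4],[-4,-16,22,0,0,0,0.4],[-4,-18,23,0,0,0,0.4],[-4,-18,23,0,0,0,0.4]]'
python3 - <<'E'
from h import *
import pickle
c=cams.calibration("wrist");im,d=cams.grab_frame("wrist");cv2.imwrite("pics/w16.png",im);np.save("w16.npy",d);pickle.dump(c,open("w16.pkl","wb"))
im,d=cams.grab_frame("scene");cv2.imwrite("pics/s16.png",im)
im,d=cams.grab_frame("top");cv2.imwrite("pics/t16.png",im)
E
```

```text
t: 25.38
eef_pos: [0.5227, 0.2773, 0.0895]
tcp_rot: [0.78, 0.626, -0.006, 0.0]
force: [-0.4, 0.6, -0.0]
finger_gap: 0.0339
t: 26.62
eef_pos: [0.4828, 0.0965, 0.3211]
tcp_rot: [0.78, 0.625, -0.005, 0.001]
force: [0.2, 1.2, -0.6]
finger_gap: 0.0338
```

View pics/w16.png

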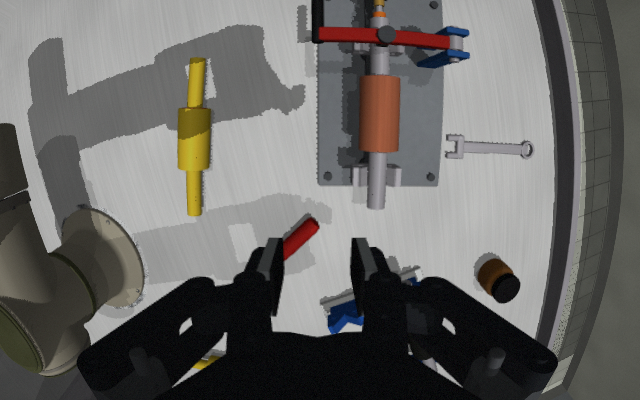

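View pics/s16.png

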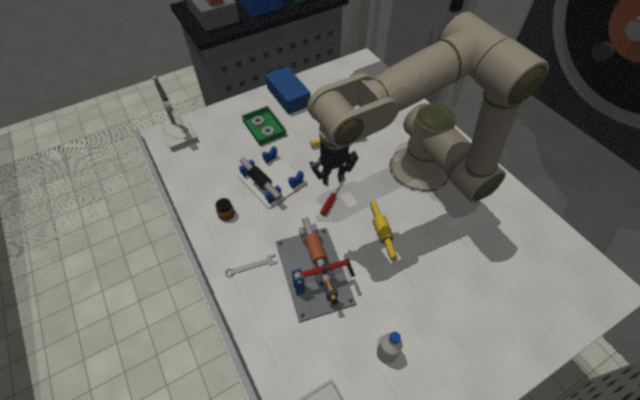

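```bash
python3 ang.py w16 320 455 20 60 | tail -2; python3 - <<'E'
from m9 import *
im,P=load("w16");hsv=cv2.cvtColor(im,cv2.COLOR_BGR2HSV)
m=(hsv[...,1]>110)&(hsv[...,0]<12)&(hsv[...,2]>60);m[:70]=0;m[160:]=0;m[:,:350]=0;m[:,410:]=0
q=F(P[m]);print("copper y",np.percentile(q[:,1],[1,99]))
for n,(u0,u1,v0,v1) in {"shaft+":(365,390,50,72),"barrel":(360,400,78,148),"shaft-":(365,388,155,205)}.items():
    q=F(P[v0:v1,u0:u1].reshape(-1,3));q=q[q[:,2]>np.percentile(q[:,2],90)-4]
    print(n,"x",np.median(q[:,0]),"z",np.percentile(q[:,2],[50,90,97]))
m=(hsv[...,1]>180)&(hsv[...,0]>5)&(hsv[...,0]<15);m[25:]=0;m[:,:360]=0;m[:,400:]=0
q=F(P[m]);print("orange",len(q),np.percentile(q,[2,98],axis=0) if len(q) else 0)
a=cv2.resize(im[0:210,300:480],None,fx=4,fy=2.8,interpolation=cv2.INTER_CUBIC);cv2.imwrite("pics/c16.png",a)
a=cv2.imread("pics/s16.png");cv2.imwrite("pics/c17.png",cv2.resize(a[215:315,270:370],None,fx=6,fy=6,interpolation=cv2.INTER_CUBIC))
E
```

```text
[[-71.2, 119.1], [-67.5, 119.7], [-64.4, 119.5], [-59.9, 119.4], [-55.0, 119.8], [-51.6, 119.7], [-47.3, 119.6], [-43.4, 119.7], [-39.7, 119.8], [-35.4, 119.8], [-31.6, 119.6], [-28.0, 119.7], [-19.5, 120.2], [-15.7, 119.9]]
angle -0.010049972370832721 z at hinge 120.9746335155249
copper y [-48.2548  39.2378]
shaft+ x -0.48008105051435945 z [94.4081 96.1947 96.7604]
barrel x -0.8694871678139574 z [107.3094 108.8116 109.4457]
shaft- x -0.5031368734348872 z [94.4436 95.7739 96.2702]
orange 52 [[ -7.5791 117.0805  85.3809]
 [  5.4531 122.3834  93.201 ]]
```

View pics/c17.png

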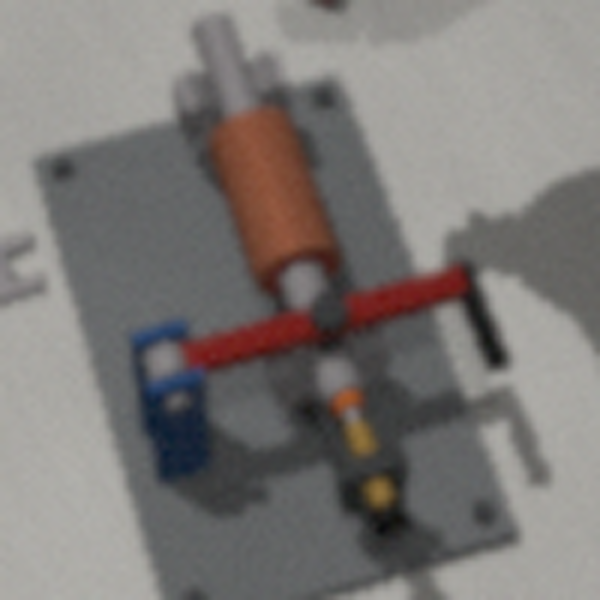

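View pics/c16.png

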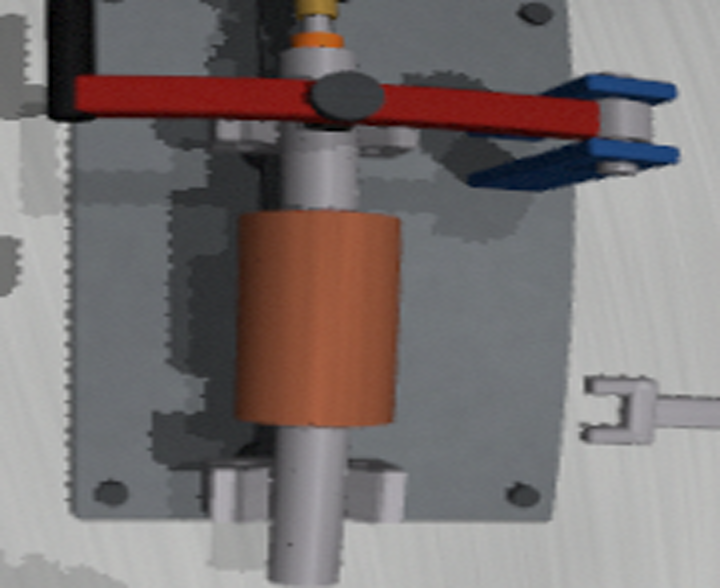

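View pics/t16.png

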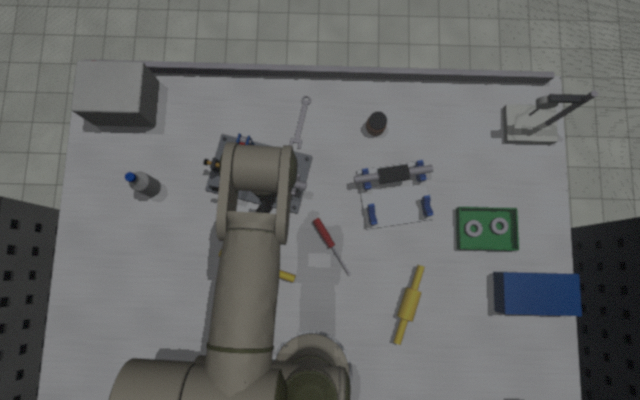

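The clamp stayed at about -0.010 rad, the shaft end meets the orange pad, and the roller is level. The bystanders are at their original pixels and the gripper is clear, so I'm handing in.

```bash
python3 -c "
from h import *
print(get_state()['t'],get_state()['force']); print(ticket.finish_job())"
```

```text
26.775 [ 0.01654305  1.10805628 -1.1296287 ]
the job is handed in; nothing more can be done
None
```

I loaded the copper roller into the V's, slid it against the end stop and clamped it. The job was handed in at about 26.8 s; the hand-in reports no verdict.

**Seating:** contact came at an axis height of about 85 mm, matching the height seen in the camera images. The roller settled level and about 0.5–0.9 mm off the V's middle line. The wrist force never rose by more than about 7 N over the free-hanging reading while lowering.

**End stop:** while pushing, the force rose from about 3.5 N of friction to about 7.5 N as the motion stalled. That puts the stop at roughly 3–4 N, inferred rather than measured directly. After release, the last pictures still show the shaft end against the orange pad.

**Clamp:** the arm stayed at about -0.010 rad after I let go. The foot's squeeze could not be measured directly. My three estimates disagreed somewhat: 3.9 mm from the arm angle, 4.8 mm from the handle travel and 5.5 mm from the handle force. All lie well inside 1.5–8.2 mm.

**Everything else:** the bystanders appear where they were in the camera views, compared by eye. The gripper is clear of everything.

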